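Stack the two bathroom totes on the tray with the stopper and scoop stowed

ROBOT

A 6-joint arm with a two-finger parallel gripper is mounted at the origin on the work surface. World frame = base frame: x ahead of the robot, y to its left, z up, the work surface at z = 0. Lengths are in m, angles in rad, forces in N, time in s.
With the tool pointing down it reaches from about 0.3 to 0.775 m from the base axis. Payload 14.6 kg.
Tool frame: the origin (TCP) lies at the very end of the fingers, on their centre line; the grasp point (between the pads) lies 19 mm behind it; z points along the fingers, y is the direction in which the jaws open and shut (so a half turn about z gives the same grasp; the last joint's range is limited). The gripper opens to 94 mm and grips with 3 to 60 N. Pads are 16 mm wide; open, the fingers measure 119 mm over their backs; the gripper's body (75 mm by 177 mm) begins 78 mm behind the grasp point.
Start: joints at [-0.067, 0.3, 1.521, -0, 1.321, -0.067], TCP at [0.55, -0, 0.205] pointing down, gripper open.
Joint ranges: [-3.03, 3.03], [-0.79, 2.21], [0.23, 2.52], [-1.04, 4.18], [0, 3.07], [-2.55, 2.55]. Speed limits (rad/s): [2.22, 2.22, 2.57, 3.14, 3.14, 3.14].

INTERFACE

Orientations are given as [roll, pitch, yaw] about the fixed x, y, z axes, in that order (R = Rz(yaw) Ry(pitch) Rx(roll)).
In Python, from station import ctrl, eyes gives the robot as it stands.
- The arm moves only by the tool jog_arm, never from a script. Its argument "moves" is a list of rows, each a list of 3 entries, a list of its own where there are three numbers: the shift along the world's x, y, z in mm, then the turn, a rotation vector about the world's x, y, z in units of 5 degrees (1.0 is 5 degrees), then the finger opening in mm, from 0 to 94. In form: [[[tx, ty, tz], [wx, wy, wz], jaw], ...]. A call has 1 to 5 rows; each row is the pose to reach, as a shift and turn from the pose commanded when the call began; what a row does not reach only later rows make up. A row lasts 1/12 s, in which the tool goes at most 41.7 mm and 7.16 degrees, less where a joint would pass 70% of its speed; a pose out of reach is approached as far as the arm can. A call with a gripper value outside its range is refused whole. The fingers move at their own pace and stop on an object; "squeeze" is the grip in N (left out, the last holds). Time passes only in rows, so rows that repeat a pose let the fingers close. It gives the time, the measured TCP pose, the force and the opening at its end, in the units of the state.
- ctrl.get_obs(): the state, without advancing time (a new reading comes with each control period).
- eyes.camera(name): name is "scene" or "side" or "wrist"; returns a dict with "frame" (400x640x3 uint8, red, green, blue), "vertical_fov" (degrees; the focal length in pixels is half the picture's height over the tangent of half this angle, whatever the lens; pixels are square), "cx", "cy" (the principal point, pixels), "eye" and "attitude" of the camera in the world; the wrist camera has in their place "hand_eye" (4x4, takes a point from camera to tool coordinates, whose origin is the TCP and whose axes are the flange's). Camera axes: x right, y down, z forward; pixel columns grow to the right and rows downward; lengths in m; the calibration is good to about 2 mm. A picture is of the moment at which its call begins: read the wrist's pose just before it. There is no depth.
- ctrl.hand_in(): hands the job in, once; it reports no verdict.
The state is a dict: "time_s": time; "qpos": joint angles; "joint_vel": joint speeds; "tau": joint torques, N m; "ee_pos": TCP position; "eef_rot": TCP orientation; "force": force on the tool from outside, world axes, zero at the start; "moment": the same for the moment, N m; "grip_width": finger opening in m.
Only numpy, scipy, OpenCV 4.12 (cv2) and the standard library are available. Lean on these libraries where they do the work, as an engineer would, in place of code of your own. Each camera call takes 0.05 s, during which the arm holds its last target.

TASK

Set the deep tote squarely in the middle of the steel tray, lengthwise along it, and stand the drain stopper in it, knob up; then stack the shallow tote on top, turned end for end relative to the deep one so that it stands on the deep one's posts instead of sinking down into it, and last stand the yellow scoop upright in the shallow tote. Do it in that order, and leave the bottle, canister, tumbler, jar and nail brush where they stand.

Things in the scene. Friction and masses are not known exactly. Their poses are not given: they have to be found in the camera images.
- tray: Shallow rectangular stainless steel tray, fixed, open on top: 190 (x) by 110 (y) mm, 14 mm high, walls and floor 3 mm thick. Origin at the centre of its underside, z up; x along its long side. Its inner floor is 3 mm above the origin.
- deep_tote: Deep white open tote with a flat lip at each end; loose. Sizes in mm. Origin: centre of underside; x lengthwise. Body 140x64 (160 with lips), walls 3, z 24 to rim 76; foot below 124x50. Inner floor z 27, cavity 134x58. Posts on the inner end walls, 14 deep, tops z 68: one in the middle (20 wide) at +x, two in the corners (12) at -x. Foot notched to match: middle at +x, corners at -x. Grip across y.
- shallow_tote: Shallow white open tote, no lips; loose. Origin, axes, body, foot, notches, posts as the deep tote (middle post at +x, corner posts at -x), but rim z 52, post tops z 44; inner floor z 27. On the deep tote with +x the same way it sinks in (nests, origin 52 above the deep one's); with +x opposite its foot rests on the posts (stacks, 68 above), play 4 each way in y, 5 in x. Grip across y.
- stopper: Hard dark silicone drain stopper; loose, 45 g: plug disc 40 mm across and 14 mm thick with an upright round knob 14 mm across on its axis, from the disc up to 36 mm. Origin at the centre of its underside, z up along the knob. Held by the knob; in the deep tote there is more room for fingers that open along the tote's length.
- scoop: Round yellow scoop standing upright, open on top; loose, 40 g: cup 34 mm across at its foot, 44 mm at its rim, 50 mm high, with a straight level handle 12 mm wide (y), 12 mm deep (z 38 to 50) reaching out along +x to 64 mm from the cup's axis. Origin: centre of the cup's underside, z up. Held by the handle, about 42 mm from the axis, across y.
- amber_bottle: Empty amber glass bottle, 60 mm across, 150 mm high, loose; origin under its centre. Not to be disturbed.
- canister: Closed white round detergent canister with screw top, 82 mm across, 124 mm high, loose; origin under its centre. Not to be disturbed.
- tumbler: White ceramic tumbler, 68 mm across, 85 mm high, loose; origin under its centre. Not to be disturbed.
- jar: Small glass jar with metal lid, 54 mm across, 60 mm high, loose; origin under its centre. Not to be disturbed.
- nail_brush: Wooden nail brush lying bristles down, 85 by 36 mm, 30 mm high, loose; origin under its centre, x along it. Not to be disturbed.
Not all that is in view belongs to the job. Of the things like the scoop, leave any that is green; of the rest the smaller one is meant.

How it is judged:
By the outcome, as a careful person would: the job done as asked, in the order asked, and still so for the second after the job is handed in, with the robot touching nothing.
It also fails if it takes over 128 s, if anything falls off the work surface, if the arm or the gripper's body presses on something with over 40 N, if the wrist force passes 120 N, or if a joint passes its speed limit or range.

## Working session

There is one attempt and no reset: what is moved stays moved. The work goes in short steps, Python scripts to look and compute and a tool call to move; the robot and the scene stay as the last step left them, time stands still between calls to the robot, and variables do not carry over. Pictures are saved under pics/ and viewed, and the job is handed in when it is done.

Besides the shell and the picture viewer there is one more tool, called in YAML: its name, and indented under it one key for each argument. jog_arm: Moves the arm, as the interface text tells. Its arguments: {"type":"object","properties":{"moves":{"type":"array","items":{"type":"array"}},"squeeze":{"type":"number"}},"required":["moves"]}

```bash
ls; mkdir -p pics; cat > h.py <<'E'
import numpy as np, cv2
from station import ctrl, eyes
from scipy.spatial.transform import Rotation as R
def snap(name,fn=None):
    o=ctrl.get_obs(); c=eyes.camera(name); c['obs']=o
    if fn: cv2.imwrite('pics/'+fn+'.png',cv2.cvtColor(c['frame'],cv2.COLOR_RGB2BGR))
    return c
E
python3 - <<'E'
from h import *
o=ctrl.get_obs(); print(o)
for n in ['scene','side','wrist']:
    c=snap(n,n+'0'); print(n,{k:v for k,v in c.items() if k not in('frame','obs')})
E
```

```text
pics
{'time_s': 0.0, 'qpos': array([-6.65879809e-02,  3.00481476e-01,  1.52159202e+00,  3.68008474e-05,
        1.32068364e+00, -6.65837406e-02]), 'joint_vel': array([-0.00121907,  0.00031862,  0.00147173,  0.00034029, -0.00116384,
       -0.00191897]), 'tau': array([-1.53750298e-03, -5.31805658e+01, -3.52735734e+01,  7.07558286e-02,
        2.43994006e-02, -4.79655944e-05]), 'ee_pos': array([5.49737119e-01, 3.08788573e-05, 2.04876010e-01]), 'eef_rot': array([-3.14043313e+00, -1.13044142e-04,  1.57078289e+00]), 'force': array([ 0.56999492, -1.02186278,  0.36724209]), 'moment': array([ 0.0311682 ,  0.0045009 , -0.02742326]), 'grip_width': 0.09417268862365293}
scene {'vertical_fov': 49.1515970867439, 'cx': 308.9946823428334, 'cy': 201.93641669133825, 'eye': array([ 1.30155386, -0.12623725,  0.72038744]), 'attitude': array([-2.30488793,  0.02103175,  1.45231034])}
side {'vertical_fov': 51.620507221797936, 'cx': 317.2537380283413, 'cy': 203.02045248504126, 'eye': array([0.29270118, 0.78730725, 0.70060046]), 'attitude': array([-2.23134575,  0.02023668, -2.85448534])}
wrist {'vertical_fov': 67.95446251509443, 'cx': 320.2722183739527, 'cy': 201.1289651415862, 'hand_eye': array([[-6.69961761e-04, -9.63918862e-01, -2.66195376e-01,
         7.64017615e-02],
       [ 9.99998319e-01, -1.91449086e-04, -1.82354501e-03,
        -5.49388379e-04],
       [ 1.70678657e-03, -2.66196150e-01,  9.63917370e-01,
        -1.79415793e-01],
       [ 0.00000000e+00,  0.00000000e+00,  0.00000000e+00,
         1.00000000e+00]])}
```

View pics/scene0.png

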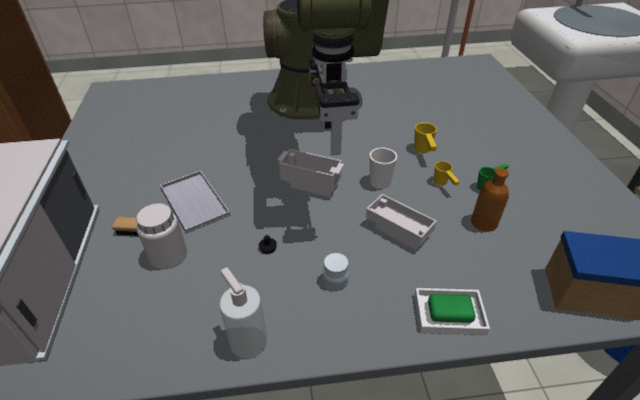

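View pics/side0.png

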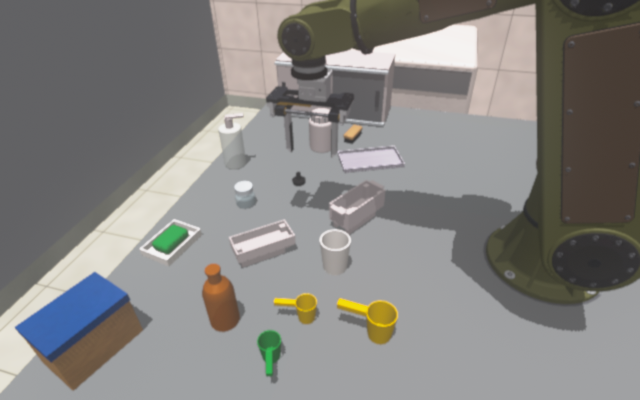

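View pics/wrist0.png

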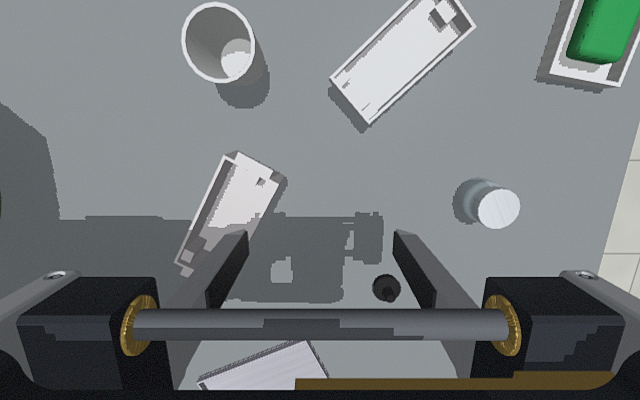

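The scene view shows these candidates:
- **Scoops:** small yellow (443,173), large yellow (425,137), green (488,178). I take the small yellow.
- **Totes:** deep (310,172), shallow (400,222), and the soap dish (451,310), which is a decoy.
- **Stopper:** (268,244).
- **Tray:** (195,200).

Next I'll check close crops.

```bash
python3 - <<'E'
import cv2
a=cv2.imread('pics/scene0.png'); b=cv2.imread('pics/side0.png')
cv2.imwrite('pics/c1.png',cv2.resize(a[115:265,260:520],None,fx=3,fy=3,interpolation=cv2.INTER_CUBIC))
cv2.imwrite('pics/c2.png',cv2.resize(b[135:350,200:410],None,fx=2.7,fy=2.7,interpolation=cv2.INTER_CUBIC))
cv2.imwrite('pics/c3.png',cv2.resize(a[160:270,100:300],None,fx=4,fy=4,interpolation=cv2.INTER_CUBIC))
E
```

```text
(no output)
```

View pics/c1.png

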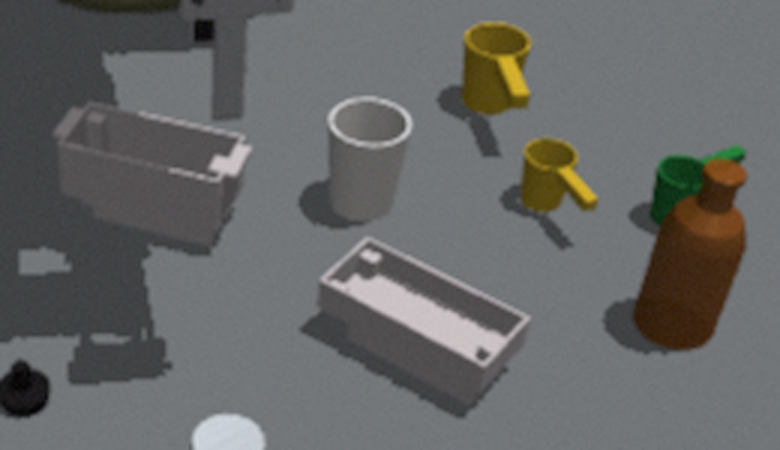

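View pics/c2.png

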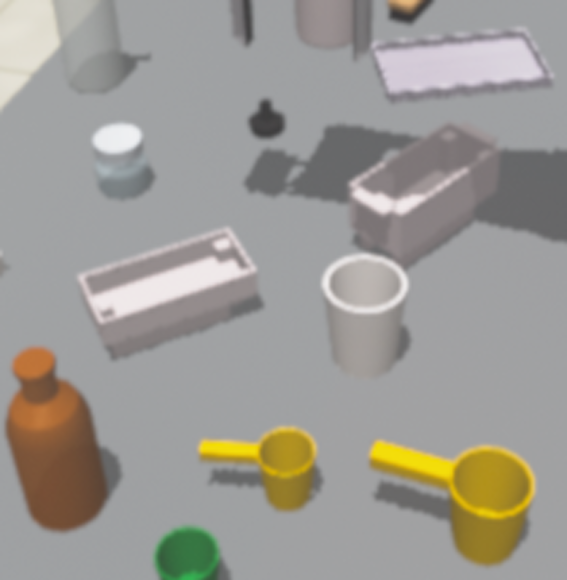

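View pics/c3.png

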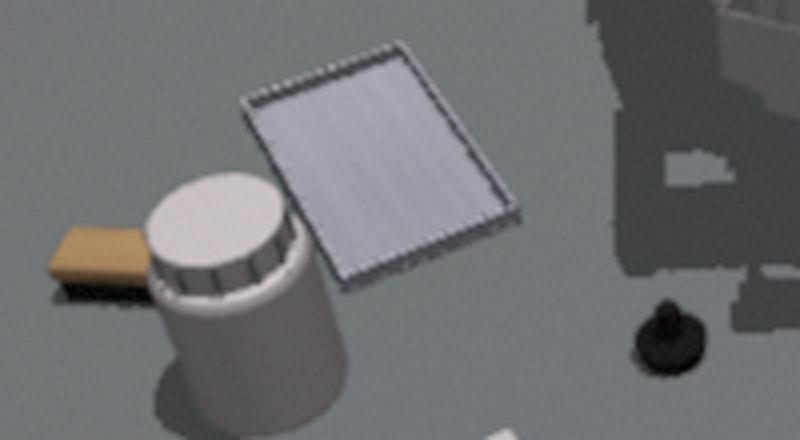

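```bash
cat >> h.py <<'E'
def cam_pose(c):
    if 'hand_eye' in c:
        o=c['obs']; T=np.eye(4); T[:3,:3]=R.from_euler('xyz',o['eef_rot']).as_matrix(); T[:3,3]=o['ee_pos']
        T=T@c['hand_eye']; return T[:3,:3],T[:3,3]
    return R.from_euler('xyz',c['attitude']).as_matrix(),np.array(c['eye'])
def foc(c): return c['frame'].shape[0]/2/np.tan(np.radians(c['vertical_fov'])/2)
def ray(c,uv):
    Rm,e=cam_pose(c); uv=np.atleast_2d(uv).astype(float); f=foc(c)
    d=np.c_[(uv[:,0]-c['cx'])/f,(uv[:,1]-c['cy'])/f,np.ones(len(uv))]@Rm.T
    return e,d
def plane(c,uv,z):
    e,d=ray(c,uv); return (e+d*((z-e[2])/d[:,2])[:,None])[:,:2]
def proj(c,P):
    Rm,e=cam_pose(c); q=(np.atleast_2d(P)-e)@Rm; f=foc(c)
    return np.c_[q[:,0]/q[:,2]*f+c['cx'],q[:,1]/q[:,2]*f+c['cy']]
E
python3 - <<'E'
from h import *
np.set_printoptions(precision=4,suppress=True)
s=snap('scene'); d=snap('side'); w=snap('wrist')
def A(x): x=np.array(x,float); return x/3+[260,115]
def B(x): x=np.array(x,float); return x/2.7+[200,135]
def C(x): x=np.array(x,float); return x/4+[100,160]
print('tray scene z14',plane(s,C([[243,100],[400,42],[520,212],[343,285]]),.014))
print('tray side z14',plane(d,B([[373,45],[525,32],[551,75],[390,98]]),.014))
print('shallow scene',plane(s,A([[322,282],[370,240],[528,318],[487,365]]),.052))
print('shallow side',plane(d,B([[80,282],[232,232],[256,272],[100,315]]),.052))
print('shallow wrist',plane(w,[[330,80],[368,125],[475,28]],.052))
print('deep side',plane(d,B([[352,185],[450,125],[498,155],[398,215]]),.076))
print('stopper knob top',plane(s,C([[668,305]]),.036),plane(d,B([[265,102]]),.036),plane(w,[[388,292]],.036))
print('tumbler',plane(s,A([[370,120]]),.085),plane(d,B([[365,285]]),.085),plane(w,[[218,43]],.085))
print('jar',plane(s,[[336,264]],.06),plane(d,B([[118,138]]),.06),plane(w,[[498,208]],.06))
print('canister top',plane(s,C([[215,215]]),.124))
print('bottle',plane(s,A([[725,170]]),.15),plane(d,B([[35,360]]),.15))
print('scoop rim',plane(s,A([[550,158]]),.05),plane(d,B([[287,448]]),.05),'handle end',plane(s,A([[583,195]]),.05),plane(d,B([[203,448]]),.05))
print('big scoop',plane(s,A([[497,42]]),.07),'green',plane(d,B([[188,550]]),.05))
print('brush',plane(s,C([[150,240],[75,230],[50,268]]),.03), plane(d,[[353,131]],.03))
E
```

```text
tray scene z14 [[ 0.4049 -0.415 ]
 [ 0.3584 -0.3191]
 [ 0.5346 -0.2376]
 [ 0.5812 -0.3364]]
tray side z14 [[ 0.5676 -0.3319]
 [ 0.3978 -0.4072]
 [ 0.3557 -0.3184]
 [ 0.5214 -0.226 ]]
shallow scene [[0.606  0.0736]
 [0.5647 0.1203]
 [0.6639 0.2116]
 [0.7047 0.1683]]
shallow side [[0.6986 0.1741]
 [0.5952 0.0779]
 [0.557  0.1226]
 [0.6647 0.2063]]
shallow wrist [[0.5589 0.1159]
 [0.6005 0.0703]
 [0.7035 0.1642]]
deep side [[ 0.5008  0.0134]
 [ 0.4333 -0.1031]
 [ 0.3804 -0.0662]
 [ 0.4507  0.0443]]
stopper knob top [[ 0.6434 -0.1536]] [[ 0.6418 -0.1521]] [[ 0.6386 -0.1453]]
tumbler [[0.456  0.1442]] [[0.4538 0.1481]] [[0.4554 0.1436]]
jar [[ 0.7593 -0.0228]] [[ 0.7503 -0.0199]] [[ 0.7513 -0.0214]]
canister top [[ 0.6347 -0.372 ]]
bottle [[0.6357 0.3442]] [[0.6325 0.3451]]
scoop rim [[0.4831 0.2926]] [[0.4744 0.2944]] handle end [[0.5333 0.3019]] [[0.5336 0.3108]]
big scoop [[0.337  0.2917]] green [[0.5125 0.3935]]
brush [[ 0.5457 -0.4449]
 [ 0.5311 -0.4895]
 [ 0.5609 -0.4973]] [[ 0.5457 -0.4503]]
```

jog_arm:
  moves:
    - [[0, -15, 40], [0, 0, 0], 94]
    - [[-10, -30, 80], [0, 0, 0], 94]
    - [[-20, -50, 110], [0, 0, 0], 94]
    - [[-20, -60, 120], [0, 0, 0], 94]
    - [[-20, -60, 120], [0, 0, 0], 94]

```text
time_s: 0.72
ee_pos: [0.5304, -0.0617, 0.3282]
eef_rot: [3.137, 0.001, 1.569]
force: [-0.4, 0.2, -0.2]
grip_width: 0.0939
```

```bash
python3 - <<'E'
from h import *
c=snap('wrist','w1'); print(c['obs']['ee_pos'],c['obs']['force'])
cv2.imwrite('pics/w1z.png',cv2.resize(cv2.cvtColor(c['frame'],4)[0:290,150:550],None,fx=2,fy=2,interpolation=cv2.INTER_CUBIC))
E
```

```text
[ 0.53037099 -0.06166378  0.32824901] [-0.44626127  0.22522835 -0.20290447]
```

View pics/w1z.png

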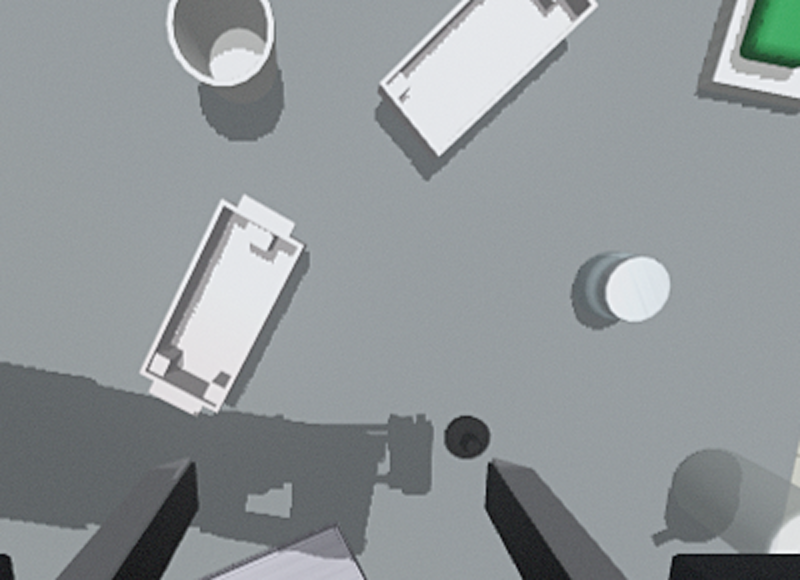

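```bash
python3 - <<'E'
from h import *
np.set_printoptions(precision=4,suppress=True)
c=snap('wrist','w1b')
P=plane(c,np.array([[222,201],[305,245],[217,410],[142,374]])/2+[150,0],.076)
print(P,P.mean(0)); 
for i,j in [(0,1),(1,2),(2,3),(3,0)]: print(np.linalg.norm(P[i]-P[j]),np.degrees(np.arctan2(*(P[i]-P[j])[::-1])))
print('stopper',plane(c,np.array([[472,442]])/2+[150,0],.036),plane(c,np.array([[466,438]])/2+[150,0],.01))
s=snap('scene');d=snap('side')
# side-scene corner of deep: refine
print(plane(s,np.array([[85,102],[248,138]])/3+[260,115],.076))
E
```

```text
[[ 0.4481  0.0406]
 [ 0.5045  0.0113]
 [ 0.4361 -0.1086]
 [ 0.3821 -0.0807]] [ 0.4427 -0.0343]
0.06354511617422412 152.5526658109058
0.1380682525791531 60.29485886373546
0.060703096543056514 -27.321882965890634
0.13811839927762606 -118.52478290014324
stopper [[ 0.6388 -0.1484]] [[ 0.6393 -0.1538]]
[[ 0.3835 -0.0836]
 [ 0.4538  0.0441]]
```

jog_arm:
  moves:
    - [[-17, 5, -37], [0, 0, -1.2], 94]
    - [[-34, 10, -74], [0, 0, -2.4], 94]
    - [[-51, 15, -111], [0, 0, -3.6], 94]
    - [[-70, 21, -140], [0, 0, -4.8], 94]
    - [[-87, 26, -165], [0, 0, -5.9], 94]

```text
time_s: 1.33
ee_pos: [0.4405, -0.0327, 0.1569]
eef_rot: [-3.138, 0.001, 1.052]
force: [1.1, -0.1, 0.0]
grip_width: 0.0942
```

jog_arm:
  moves:
    - [[0, 0, 0], [0, 0, 0], 94]
    - [[0, 0, 0], [0, 0, 0], 94]

```text
time_s: 1.5
ee_pos: [0.4423, -0.0333, 0.1594]
eef_rot: [-3.139, 0.001, 1.059]
force: [0.6, -0.3, 0.3]
grip_width: 0.0939
```

```bash
python3 - <<'E'
from h import *
c=snap('wrist','w2'); print(c['obs']['ee_pos'],c['obs']['eef_rot'])
E
```

```text
[ 0.44231384 -0.03329501  0.15943878] [-3.13886558e+00  9.17953080e-04  1.05874580e+00]
```

View pics/w2.png

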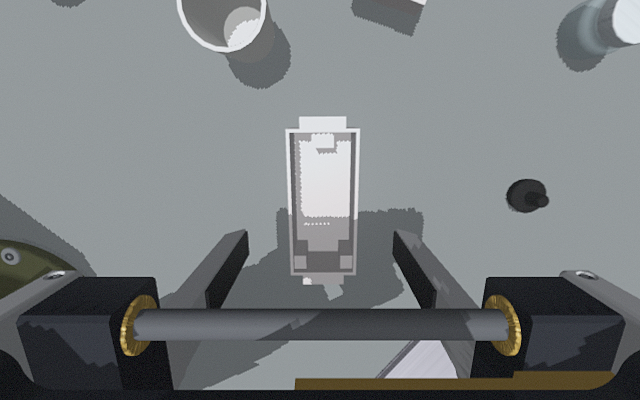

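The tote is aligned between the fingers, with its rim corners at about (287,130), (359,130), (357,275) and (291,275). The middle post is at the far end and the corner posts at the near end.

```bash
python3 - <<'E'
from h import *
c=snap('wrist'); P=plane(c,[[287,130],[359,130],[357,275],[291,275]],.076); m=P.mean(0)
print(P,m,m-c['obs']['ee_pos'][:2], [np.linalg.norm(P[i]-P[i-1]) for i in range(4)])
a=(P[0]+P[1]-P[2]-P[3]); print(np.degrees(np.arctan2(a[1],a[0])))
E
```

```text
[[ 0.45088777  0.03908445]
 [ 0.5052376   0.00851702]
 [ 0.43915583 -0.11486178]
 [ 0.3820811  -0.0827994 ]] [ 0.44434058 -0.03751493] [ 0.00078733 -0.00385443] [np.float64(0.13996438861888766), np.float64(0.062356011397498586), np.float64(0.13996116787776372), np.float64(0.0654638957925768)]
61.19028592618501
```

jog_arm:
  moves:
    - [[1, -4, -38], [0, 0, 0], 94]
    - [[1, -4, -76], [0, 0, 0], 94]
    - [[1, -4, -100], [0, 0, 0], 94]
    - [[1, -4, -112], [0, 0, 0], 94]
    - [[1, -4, -112], [0, 0, 0], 94]

```text
time_s: 2.02
ee_pos: [0.4439, -0.038, 0.0468]
eef_rot: [-3.139, 0.001, 1.057]
force: [-0.6, 0.9, -0.3]
grip_width: 0.0938
```

jog_arm:
  moves:
    - [[0, 0, 0], [0, 0, 0], 60]
    - [[0, 0, 0], [0, 0, 0], 60]
    - [[0, 0, 0], [0, 0, 0], 60]
    - [[0, 0, 0], [0, 0, 0], 60]
    - [[0, 0, 0], [0, 0, 0], 60]
  squeeze: 15

```text
time_s: 2.43
ee_pos: [0.4442, -0.0379, 0.0492]
eef_rot: [3.141, -0.0, 1.056]
force: [-2.6, 1.0, 2.1]
grip_width: 0.0643
```

jog_arm:
  moves:
    - [[0, 0, 0], [0, 0, 0], 55]
    - [[0, 0, 0], [0, 0, 0], 55]
    - [[0, 0, 0], [0, 0, 0], 55]

```text
time_s: 2.68
ee_pos: [0.4442, -0.0379, 0.0491]
eef_rot: [3.141, -0.0, 1.056]
force: [-3.8, 1.5, 6.6]
grip_width: 0.0641
```

jog_arm:
  moves:
    - [[0, 0, 30], [0, 0, 0], 55]
    - [[0, 0, 70], [0, 0, 0], 55]
    - [[0, 0, 100], [0, 0, 0], 55]
    - [[0, 0, 130], [0, 0, 0], 55]
    - [[0, 0, 130], [0, 0, 0], 55]

```text
time_s: 3.1
ee_pos: [0.446, -0.0383, 0.184]
eef_rot: [3.133, -0.003, 1.056]
force: [0.4, 0.1, -0.6]
grip_width: 0.064
```

```bash
python3 - <<'E'
from h import *
s=snap('scene','s3'); d=snap('side','d3')
for c,n,roi in((s,'s',(140,165,250,240)),(d,'d',(325,135,415,180))):
    x0,y0,x1,y1=roi; im=cv2.cvtColor(c['frame'],4)[y0:y1,x0:x1]
    cv2.imwrite(f'pics/tray_{n}.png',cv2.resize(im,None,fx=7,fy=7,interpolation=cv2.INTER_CUBIC))
    print(n, im[im.shape[0]//2,::8])
E
```

```text
s [[118 117 114]
 [121 119 116]
 [118 116 112]
 [118 117 113]
 [158 146 149]
 [170 158 162]
 [164 154 157]
 [165 153 155]
 [164 150 154]
 [162 151 155]
 [ 93  86  88]
 [118 115 112]
 [118 116 113]
 [119 117 114]]
d [[160 159 157]
 [164 163 174]
 [126 126 134]
 [118 118 125]
 [122 122 130]
 [147 147 156]
 [114 112 114]
 [116 116 123]
 [219 209 216]
 [210 196 205]
 [160 158 156]
 [160 158 156]]
```

View pics/tray_s.png

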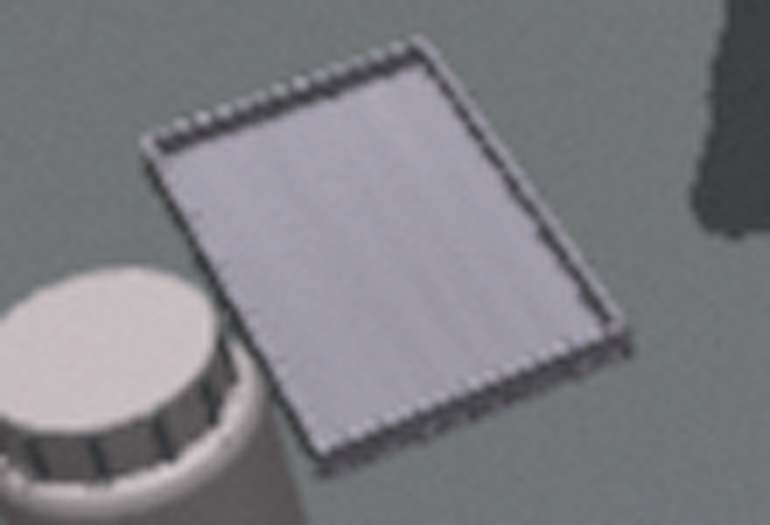

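View pics/tray_d.png

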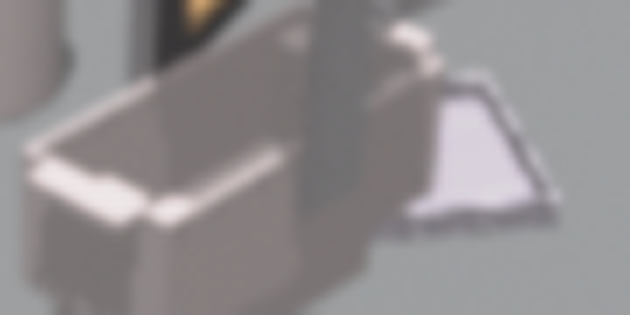

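```bash
python3 - <<'E'
from h import *
np.set_printoptions(precision=4,suppress=True)
s=snap('scene');d=snap('side')
im=cv2.imread('pics/side0.png')[135:180,325:415]; cv2.imwrite('pics/tray_d0.png',cv2.resize(im,None,fx=8,fy=8,interpolation=cv2.INTER_CUBIC))
P=plane(s,np.array([[143,143],[420,38],[628,325],[318,460]])/7+[140,165],.014)
print(P,P.mean(0))
for i in range(4):
  v=P[i]-P[i-1];print(np.linalg.norm(v),np.degrees(np.arctan2(v[1],v[0])))
E
```

```text
[[ 0.4065 -0.4155]
 [ 0.3581 -0.3191]
 [ 0.529  -0.2384]
 [ 0.5793 -0.3373]] [ 0.4682 -0.3276]
0.18970626339800611 -155.64785627217418
0.10793222255075709 116.67052104299972
0.18907471882960147 25.281322378296586
0.1110236730344274 -63.05501334393125
```

View pics/tray_d0.png

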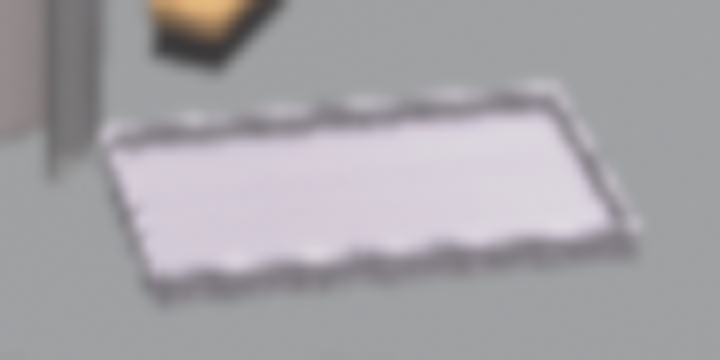

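```bash
python3 - <<'E'
from h import *
np.set_printoptions(precision=4,suppress=True)
d=snap('side')
P=plane(d,np.array([[103,135],[560,82],[640,228],[152,280]])/8+[325,135],.014)
print(P,P.mean(0))
for i in range(4):
  v=P[i]-P[i-1];print(np.linalg.norm(v),np.degrees(np.arctan2(v[1],v[0])))
print(ctrl.get_obs()['ee_pos'],ctrl.get_obs()['eef_rot'])
E
```

```text
[[ 0.5681 -0.3304]
 [ 0.3975 -0.418 ]
 [ 0.3525 -0.315 ]
 [ 0.5244 -0.2326]] [ 0.4606 -0.324 ]
0.10717046779480599 -65.91174143974095
0.191769238058932 -152.83224169265614
0.11241130832923969 113.62000347716176
0.190640930530232 25.610703028618932
[ 0.4434 -0.0379  0.1771] [-3.1394  0.0008  1.0559]
```

jog_arm:
  moves:
    - [[-4, -25, 25], [0, 0, -0.8], 55]
    - [[-9, -60, 45], [0, 0, -1.7], 55]
    - [[-16, -98, 58], [0, 0, -2.6], 55]
    - [[-23, -136, 68], [0, 0, -3.6], 55]
    - [[-30, -174, 78], [0, 0, -4.5], 55]

```text
time_s: 3.77
ee_pos: [0.4131, -0.2135, 0.256]
eef_rot: [-3.14, 0.001, 0.659]
force: [1.3, 0.0, -1.8]
grip_width: 0.0637
```

jog_arm:
  moves:
    - [[-7, -38, 10], [0, 0, -0.8], 55]
    - [[-15, -76, 20], [0, 0, -1.6], 55]
    - [[-22, -110, 28], [0, 0, -2.2], 55]
    - [[-30, -145, 32], [0, 0, -2.6], 55]
    - [[-30, -150, 32], [0, 0, -2.6], 55]

```text
time_s: 4.18
ee_pos: [0.3823, -0.3662, 0.2873]
eef_rot: [-3.14, 0.001, 0.43]
force: [-0.9, 0.4, -2.0]
grip_width: 0.0638
```

jog_arm:
  moves:
    - [[0, 0, 0], [0, 0, 0], 55]
    - [[0, 0, 0], [0, 0, 0], 55]
    - [[0, 0, 0], [0, 0, 0], 55]

```text
time_s: 4.43
ee_pos: [0.3843, -0.3609, 0.2877]
eef_rot: [-3.14, 0.0, 0.438]
force: [0.3, -0.1, -0.5]
grip_width: 0.0638
```

```bash
python3 - <<'E'
from h import *
c=snap('wrist','w4'); print(c['obs']['ee_pos'],c['obs']['eef_rot'],c['obs']['force'])
E
```

```text
[ 0.3843128  -0.36087185  0.28773612] [-3.14023697e+00  1.84421907e-04  4.37777998e-01] [ 0.28354353 -0.11646035 -0.48819066]
```

View pics/w4.png

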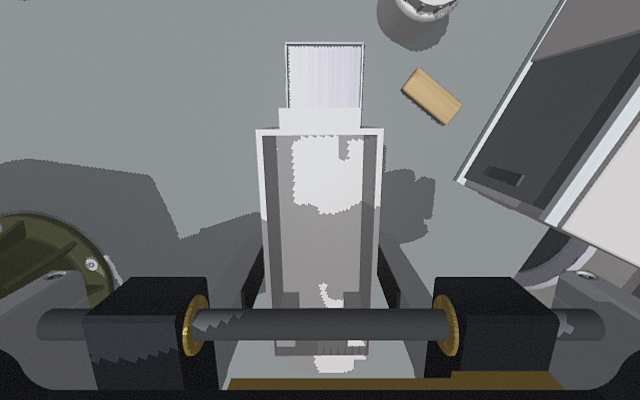

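```bash
python3 - <<'E'
from h import *
c=snap('wrist'); im=cv2.cvtColor(c['frame'],4)[30:140,250:400]
cv2.imwrite('pics/w4z.png',cv2.resize(im,None,fx=5,fy=5,interpolation=cv2.INTER_CUBIC))
E
```

```text
(no output)
```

View pics/w4z.png

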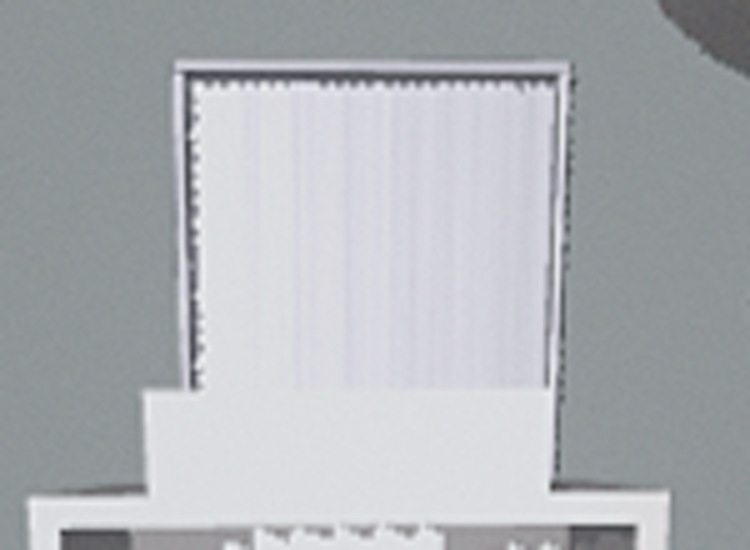

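```bash
python3 - <<'E'
from h import *
np.set_printoptions(precision=4,suppress=True)
c=snap('wrist'); o=c['obs']; f=lambda p: np.array(p)/5+[250,30]
P=plane(c,f([[177,62],[569,62],[184,388],[557,388]]),.014); print(P)
l=P[0]-P[2]; r=P[1]-P[3]; e=P[0]-P[1]
an=lambda v: np.degrees(np.arctan2(v[1],v[0])); print(an(l),an(r),an(e)-90, np.linalg.norm(e),np.linalg.norm(P[2]-P[3]))
for th in (24.5,25,25.5):
  u=np.array([np.cos(np.radians(th)),np.sin(np.radians(th))]); print(th,'tray centre',(P[0]+P[1])/2-u*.095)
T=plane(c,f([[28,497],[669,493]]),o['ee_pos'][2]+.027); e=T[0]-T[1]
print('tote',np.linalg.norm(e),an(e)-90,np.degrees(o['eef_rot'][2]),T.mean(0)-o['ee_pos'][:2])
u=np.array([np.cos(o['eef_rot'][2]),np.sin(o['eef_rot'][2])]); m=T.mean(0)-o['ee_pos'][:2]; print('along',m@u,'across',m@[-u[1],u[0]]); print(o['ee_pos'])
E
```

```text
[[ 0.5256 -0.2422]
 [ 0.5715 -0.3403]
 [ 0.4474 -0.278 ]
 [ 0.4935 -0.3766]]
24.62709440487592 24.97229719219063 25.064978978245023 0.10832010806746241 0.10883806450980348
24.5 tray centre [ 0.4621 -0.3306]
25 tray centre [ 0.4624 -0.3314]
25.5 tray centre [ 0.4628 -0.3321]
tote 0.06401284783375785 25.41013305131277 25.101079652226638 [0.0647 0.0302]
along 0.07141917069170128 across -0.00012199335629373109
[ 0.3844 -0.3609  0.2883]
```

jog_arm:
  moves:
    - [[26, 10, -20], [0, 0, 0], 55]
    - [[52, 20, -50], [0, 0, 0], 55]
    - [[78, 30, -85], [0, 0, 0], 55]
    - [[78, 30, -125], [0, 0, 0], 55]
    - [[78, 30, -160], [0, 0, 0], 55]

```text
time_s: 5.0
ee_pos: [0.463, -0.3301, 0.1262]
eef_rot: [-3.141, -0.0, 0.439]
force: [0.6, -0.5, -2.1]
grip_width: 0.0637
```

jog_arm:
  moves:
    - [[0, 0, -20], [0, 0, 0], 55]
    - [[0, 0, -45], [0, 0, 0], 55]
    - [[0, 0, -50], [0, 0, 0], 55]
    - [[0, 0, -50], [0, 0, 0], 55]

```text
time_s: 5.33
ee_pos: [0.4616, -0.3311, 0.0774]
eef_rot: [-3.139, 0.001, 0.437]
force: [1.1, 0.2, -2.1]
grip_width: 0.064
```

```bash
python3 - <<'E'
from h import *
c=snap('wrist','w5'); print(c['obs']['ee_pos'],c['obs']['eef_rot'],c['obs']['force'])
s=snap('scene','s5'); cv2.imwrite('pics/s5z.png',cv2.resize(cv2.cvtColor(s['frame'],4)[140:250,120:260],None,fx=5,fy=5,interpolation=cv2.INTER_CUBIC))
E
```

```text
[ 0.46162517 -0.33106885  0.07738711] [-3.13909001e+00  1.17163092e-03  4.37095522e-01] [ 1.07192521  0.20357721 -2.08093888]
```

View pics/w5.png

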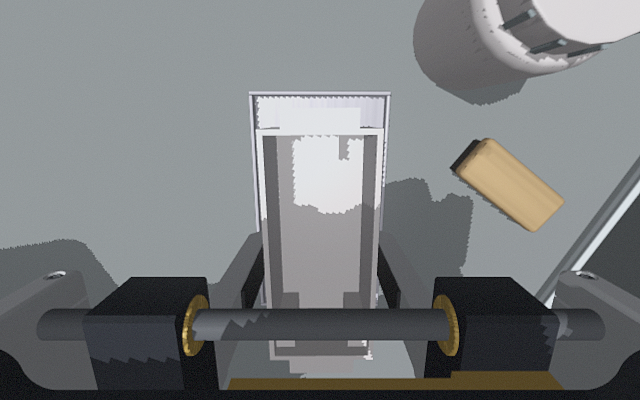

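View pics/s5z.png

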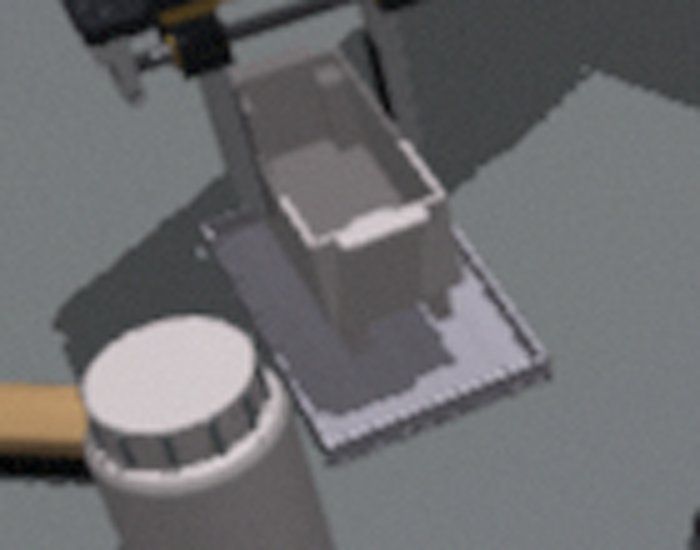

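```bash
python3 - <<'E'
from h import *
np.set_printoptions(precision=4,suppress=True)
c=snap('wrist'); o=c['obs']; im=cv2.cvtColor(c['frame'],4)
cv2.imwrite('pics/w5z.png',cv2.resize(im[80:200,235:405],None,fx=4.5,fy=4.5,interpolation=cv2.INTER_CUBIC))
P=plane(c,[[249,92.5],[391,92.5]],.014)
T=plane(c,[[256,129],[383.5,128.5]],o['ee_pos'][2]+.027)
th=np.radians(24.9);u=np.array([np.cos(th),np.sin(th)]);v=np.array([-u[1],u[0]])
tc=P.mean(0)-.095*u; qc=T.mean(0)-.07*u
print(np.linalg.norm(P[0]-P[1]),np.linalg.norm(T[0]-T[1]),tc,qc,(qc-tc)@u,(qc-tc)@v)
E
```

```text
0.11063885195718007 0.06367134667234559 [ 0.4638 -0.3318] [ 0.464  -0.3315] 0.00035553180337195747 0.0002238979178862379
```

View pics/w5z.png

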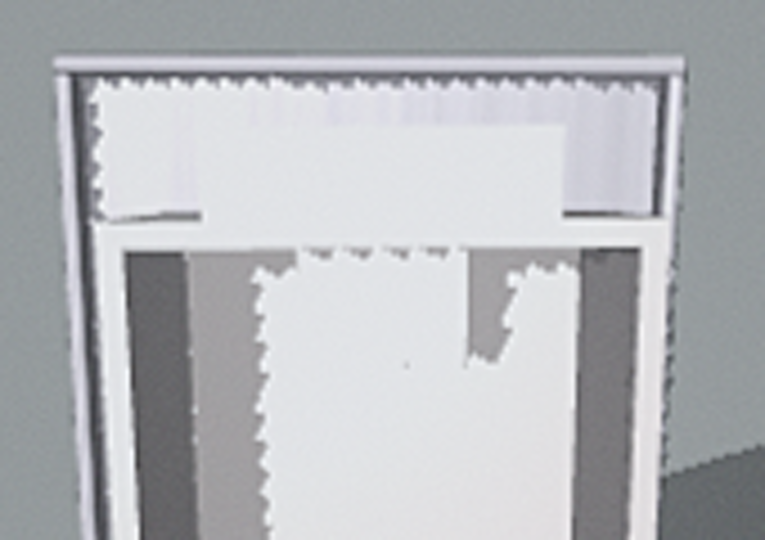

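jog_arm:
  moves:
    - [[-1, 2, -8], [0, 0, 0], 55]
    - [[-1, 2, -16], [0, 0, 0], 55]
    - [[-1, 2, -21], [0, 0, 0], 55]
    - [[-1, 2, -25], [0, 0, 0], 55]
    - [[-1, 2, -25], [0, 0, 0], 55]

```text
time_s: 5.9
ee_pos: [0.4607, -0.3298, 0.0526]
eef_rot: [-3.141, 0.0, 0.436]
force: [0.0, -0.6, -1.6]
grip_width: 0.064
```

```bash
python3 - <<'E'
from h import *
c=snap('wrist','w6'); print(c['obs']['ee_pos'],c['obs']['eef_rot'],c['obs']['force'])
im=cv2.cvtColor(c['frame'],4)
cv2.imwrite('pics/w6z.png',cv2.resize(im[80:320,225:415],None,fx=2.5,fy=2.5,interpolation=cv2.INTER_CUBIC))
E
```

```text
[ 0.46072211 -0.32978658  0.05260912] [-3.14052395e+00  4.95178194e-04  4.36329922e-01] [ 0.03184431 -0.59042264 -1.59085444]
```

View pics/w6z.png

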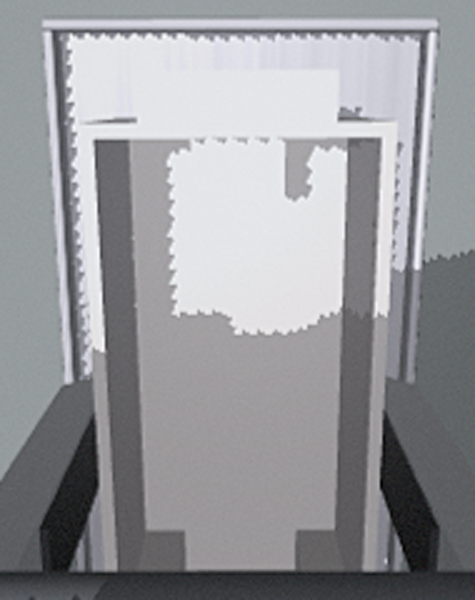

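jog_arm:
  moves:
    - [[0, 0, -1], [0, 0, 0], 55]
    - [[0, 0, -1], [0, 0, 0], 55]
    - [[0, 0, -1], [0, 0, 0], 92]
    - [[0, 0, -1], [0, 0, 0], 92]
    - [[0, 0, -1], [0, 0, 0], 92]

```text
time_s: 6.37
ee_pos: [0.4611, -0.3301, 0.0527]
eef_rot: [3.141, -0.0, 0.436]
force: [0.2, 0.3, -0.8]
grip_width: 0.0804
```

jog_arm:
  moves:
    - [[0, 0, 0], [0, 0, 0], 92]
    - [[0, 0, 40], [0, 0, 0], 92]
    - [[-10, -5, 80], [0, 0, 0], 92]
    - [[-30, -15, 120], [0, 0, 0], 92]
    - [[-60, -28, 150], [0, 0, 0], 92]

```text
time_s: 6.78
ee_pos: [0.4059, -0.356, 0.2008]
eef_rot: [3.139, -0.001, 0.438]
force: [-0.0, -0.0, 0.4]
grip_width: 0.0917
```

jog_arm:
  moves:
    - [[-20, -10, 35], [0, 0, 0], 92]
    - [[-20, -10, 70], [0, 0, 0], 92]
    - [[-20, -10, 70], [0, 0, 0], 92]

```text
time_s: 7.03
ee_pos: [0.3856, -0.3678, 0.2751]
eef_rot: [3.132, -0.003, 0.435]
force: [0.8, -0.3, 1.1]
grip_width: 0.0921
```

```bash
python3 - <<'E'
from h import *
c=snap('wrist','w7'); print(c['obs']['ee_pos'],c['obs']['eef_rot'],c['obs']['force'])
im=cv2.cvtColor(c['frame'],4)
cv2.imwrite('pics/w7z.png',cv2.resize(im[20:290,220:420],None,fx=2.2,fy=2.2,interpolation=cv2.INTER_CUBIC))
E
```

```text
[ 0.38564518 -0.36784261  0.27507679] [ 3.13161674 -0.00313882  0.4346636 ] [ 0.81880702 -0.25067207  1.08612782]
```

View pics/w7.png

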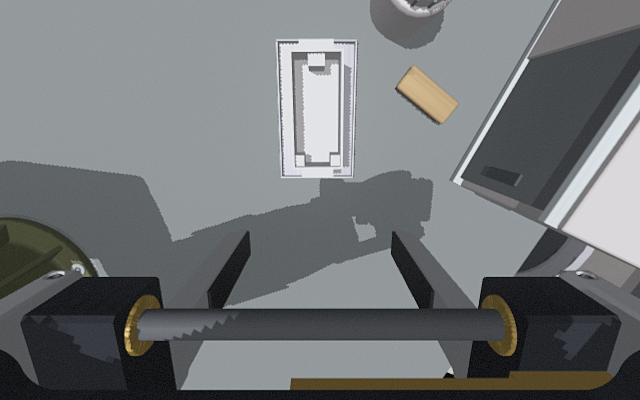

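View pics/w7z.png

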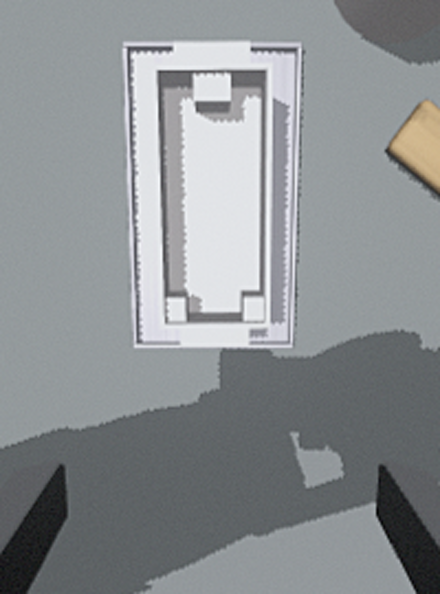

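```bash
python3 - <<'E'
from h import *
np.set_printoptions(precision=4,suppress=True)
c=snap('wrist','w8'); print(c['obs']['ee_pos'],c['obs']['eef_rot'])
im=cv2.cvtColor(c['frame'],4)
cv2.imwrite('pics/w8z.png',cv2.resize(im[30:190,265:370],None,fx=3.7,fy=3.7,interpolation=cv2.INTER_CUBIC))
E
```

```text
[ 0.3857 -0.3671  0.2715] [ 3.1352 -0.0021  0.4353]
```

View pics/w8z.png

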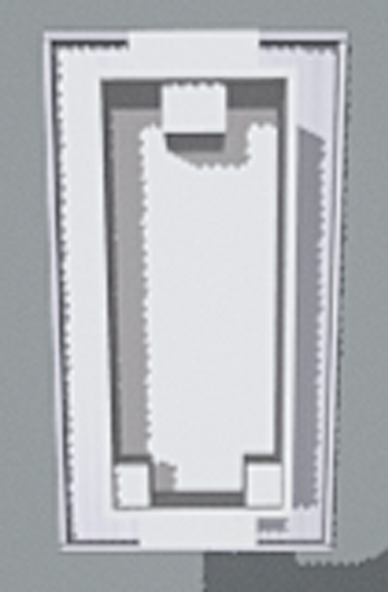

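```bash
python3 - <<'E'
from h import *
np.set_printoptions(precision=4,suppress=True)
c=snap('wrist'); f=lambda p: np.array(p)/3.7+[265,30]
print(c['obs']['ee_pos'])
th=np.radians(24.9);u=np.array([np.cos(th),np.sin(th)]);v=np.array([-u[1],u[0]])
A=plane(c,f([[43,33],[348,36],[334,549],[62,549]]),.014)
B=plane(c,f([[102,79],[290,79],[283,508],[112,508]]),.079)
for P in(A,B):
  print(P.mean(0),P.mean(0)@u,P.mean(0)@v,[np.linalg.norm(P[i]-P[i-1]) for i in range(4)],[np.degrees(np.arctan2(*(P[i]-P[j])[::-1])) for i,j in((0,3),(1,2),(0,1),(3,2))])
E
```

```text
[ 0.3855 -0.3664  0.2689]
[ 0.4614 -0.3292] 0.2798824380678316 -0.4928738151107178 [np.float64(0.18684670817043658), np.float64(0.10878955334811834), np.float64(0.18602757475058052), np.float64(0.1093089977867301)] [np.float64(25.035892265221104), np.float64(25.197416480156853), np.float64(114.47132291012869), np.float64(114.90376202118406)]
[ 0.4611 -0.3296] 0.27952840490706854 -0.49307658992260617 [np.float64(0.13212405741713654), np.float64(0.05758190819949688), np.float64(0.1321881091425485), np.float64(0.05785241132878396)] [np.float64(24.981495676678676), np.float64(25.09872395521853), np.float64(114.97361768290666), np.float64(114.9104930742876)]
```

jog_arm:
  moves:
    - [[20, 13, 0], [0, 0, 1.4], 60]
    - [[42, 26, 0], [0, 0, 2.8], 60]
    - [[64, 39, 0], [0, 0, 4.2], 60]
    - [[86, 52, 0], [0, 0, 5.6], 60]
    - [[108, 65, 0], [0, 0, 7.0], 60]

```text
time_s: 7.6
ee_pos: [0.4943, -0.2998, 0.2659]
eef_rot: [-3.139, -0.0, 1.054]
force: [0.1, -0.5, 0.2]
grip_width: 0.0621
```

jog_arm:
  moves:
    - [[20, 13, 0], [0, 0, 1.4], 60]
    - [[42, 26, 0], [0, 0, 2.8], 60]
    - [[64, 39, 0], [0, 0, 4.2], 60]
    - [[86, 52, 0], [0, 0, 5.6], 60]
    - [[108, 65, 0], [0, 0, 7.0], 60]

```text
time_s: 8.02
ee_pos: [0.6023, -0.2347, 0.2657]
eef_rot: [-3.139, -0.001, 1.665]
force: [-0.9, -0.4, 1.2]
grip_width: 0.0603
```

jog_arm:
  moves:
    - [[20, 13, -20], [0, 0, 1.4], 60]
    - [[42, 26, -45], [0, 0, 2.8], 60]
    - [[54, 35, -70], [0, 0, 4], 60]
    - [[54, 35, -70], [0, 0, 4], 60]
    - [[54, 35, -70], [0, 0, 4], 60]

```text
time_s: 8.43
ee_pos: [0.6548, -0.2002, 0.195]
eef_rot: [-3.138, -0.003, 2.006]
force: [0.2, 0.3, 0.1]
grip_width: 0.06
```

```bash
python3 - <<'E'
from h import *
c=snap('wrist','w9'); print(c['obs']['ee_pos'],c['obs']['eef_rot'],c['obs']['qpos'])
E
```

```text
[ 0.65481927 -0.20015032  0.19497808] [-3.13790861 -0.00349863  2.00611476] [-3.50064630e-01  6.21848238e-01  1.08309069e+00 -1.32142704e-04
  1.44173264e+00 -7.85372164e-01]
```

View pics/w9.png

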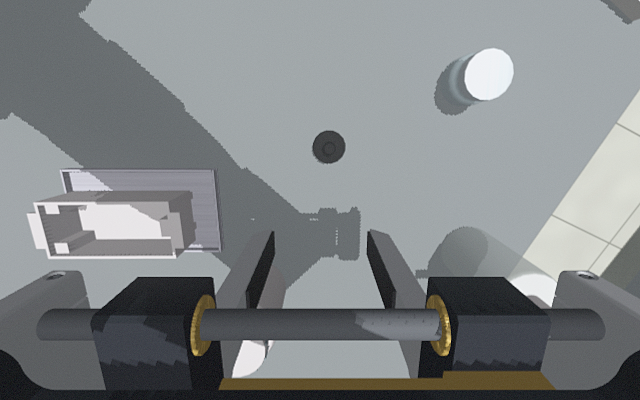

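```bash
python3 - <<'E'
from h import *
np.set_printoptions(precision=4,suppress=True)
c=snap('wrist'); g=cv2.cvtColor(c['frame'],cv2.COLOR_RGB2GRAY)
m=(g<75).astype(np.uint8); m[:, :290]=0;m[:,370:]=0;m[:120]=0;m[175:]=0
cn=max(cv2.findContours(m,0,1)[0],key=cv2.contourArea); (x,y),r=cv2.minEnclosingCircle(cn); print(x,y,r,cv2.boundingRect(cn))
p=plane(c,[[x,y]],.014)[0]; q=plane(c,[[x+r,y]],.014)[0]; print('disc top',p,np.linalg.norm(q-p))
cv2.imwrite('pics/w9z.png',cv2.resize(cv2.cvtColor(c['frame'],4)[115:185,290:370],None,fx=7,fy=7,interpolation=cv2.INTER_CUBIC))
print(c['obs']['ee_pos'])
E
```

```text
328.18072509765625 145.1204833984375 16.028656005859375 (313, 130, 31, 32)
disc top [ 0.6423 -0.1551] 0.019314108915357637
[ 0.655  -0.2011  0.1973]
```

View pics/w9z.png

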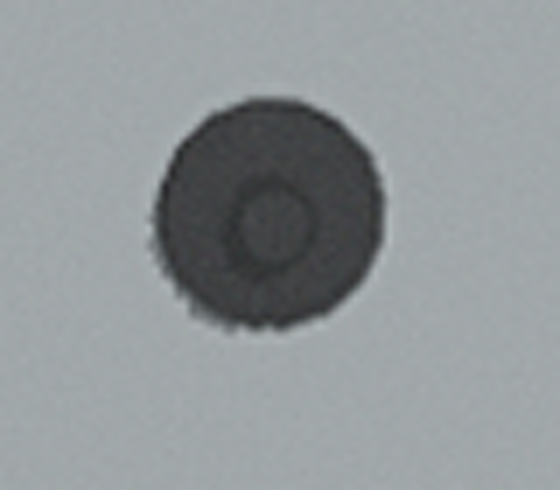

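```bash
python3 - <<'E'
from h import *
c=snap('wrist'); print(plane(c,[[328.6,145.4]],.014),plane(c,[[329.7,147]],.036),c['obs']['ee_pos'],c['obs']['eef_rot'])
E
```

```text
[[ 0.64353706 -0.15593593]] [[ 0.64414803 -0.15560214]] [ 0.65517548 -0.20155813  0.19870606] [3.14117209e+00 6.11104489e-04 2.00416269e+00]
```

jog_arm:
  moves:
    - [[-6, 23, -30], [0, 0, 0], 50]
    - [[-12, 46, -65], [0, 0, 0], 50]
    - [[-12, 46, -105], [0, 0, 0], 50]
    - [[-12, 46, -145], [0, 0, 0], 50]
    - [[-12, 46, -145], [0, 0, 0], 50]

```text
time_s: 9.0
ee_pos: [0.6399, -0.1546, 0.0466]
eef_rot: [-3.135, -0.006, 2.005]
force: [-1.1, 0.1, -1.5]
grip_width: 0.0501
```

```bash
python3 - <<'E'
from h import *
c=snap('wrist','w10'); c=snap('wrist','w10');print(c['obs']['ee_pos'],c['obs']['eef_rot'])
E
```

```text
[ 0.64171645 -0.15527268  0.05104493] [-3.13791551 -0.00319399  2.00518465]
```

View pics/w10.png

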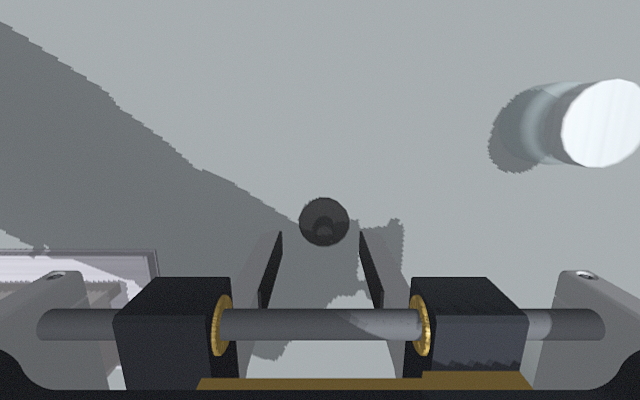

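```bash
python3 - <<'E'
from h import *
c=snap('wrist');print(c['obs']['ee_pos'],plane(c,[[324,222]],.014),plane(c,[[323.5,230]],.036))
E
```

```text
[ 0.64351512 -0.15582019  0.05434767] [[ 0.64533108 -0.15581954]] [[ 0.64406508 -0.15447842]]
```

jog_arm:
  moves:
    - [[1, 0, -20], [0, 0, 0], 50]
    - [[1, 0, -33], [0, 0, 0], 50]
    - [[1, 0, -37], [0, 0, 0], 50]
    - [[1, 0, -37], [0, 0, 0], 50]
    - [[1, 0, -37], [0, 0, 0], 10]

```text
time_s: 9.57
ee_pos: [0.6448, -0.1553, 0.017]
eef_rot: [3.141, 0.001, 2.007]
force: [-0.2, 0.1, -0.1]
grip_width: 0.0461
```

jog_arm:
  moves:
    - [[0, 0, 0], [0, 0, 0], 8]
    - [[0, 0, 0], [0, 0, 0], 8]
    - [[0, 0, 0], [0, 0, 0], 8]
    - [[0, 0, 0], [0, 0, 0], 8]
    - [[0, 0, 0], [0, 0, 0], 8]

```text
time_s: 9.98
ee_pos: [0.6444, -0.1551, 0.016]
eef_rot: [3.141, 0.0, 2.007]
force: [0.1, 1.1, 1.6]
grip_width: 0.0137
```

jog_arm:
  moves:
    - [[0, 0, 0], [0, 0, 0], 8]
    - [[0, 0, 0], [0, 0, 0], 8]

```text
time_s: 10.15
ee_pos: [0.6445, -0.1551, 0.016]
eef_rot: [3.141, 0.0, 2.007]
force: [-1.6, 1.8, 1.3]
grip_width: 0.0134
```

jog_arm:
  moves:
    - [[0, 0, 25], [0, 0, 0], 8]
    - [[0, 0, 65], [0, 0, 0], 8]
    - [[0, 0, 100], [0, 0, 0], 8]
    - [[-15, -14, 130], [0, 0, 0], 8]
    - [[-40, -38, 140], [0, 0, 0], 8]

```text
time_s: 10.57
ee_pos: [0.6064, -0.1921, 0.1607]
eef_rot: [3.137, 0.004, 2.01]
force: [0.9, -1.1, 0.2]
grip_width: 0.0132
```

jog_arm:
  moves:
    - [[-27, -25, 0], [0, 0, 0], 8]
    - [[-55, -52, 0], [0, 0, 0], 8]
    - [[-82, -78, 0], [0, 0, 0], 8]
    - [[-110, -104, 0], [0, 0, 0], 8]
    - [[-130, -123, 0], [0, 0, 0], 8]

```text
time_s: 10.98
ee_pos: [0.4722, -0.3177, 0.1559]
eef_rot: [-3.141, 0.0, 2.006]
force: [0.0, -0.6, 1.0]
grip_width: 0.0131
```

jog_arm:
  moves:
    - [[-14, -13, 0], [0, 0, 0], 8]
    - [[-14, -13, 0], [0, 0, 0], 8]
    - [[-14, -13, 0], [0, 0, 0], 8]

```text
time_s: 11.23
ee_pos: [0.4601, -0.3294, 0.1559]
eef_rot: [3.141, 0.0, 2.005]
force: [0.8, 1.3, -0.6]
grip_width: 0.0132
```

```bash
python3 - <<'E'
from h import *
c=snap('wrist','w11'); c=snap('wrist','w11');print(c['obs']['ee_pos'],c['obs']['eef_rot'],c['obs']['force'],c['obs']['grip_width'])
E
```

```text
[ 0.46068455 -0.3288281   0.15584259] [ 3.14137827e+00 -3.88351528e-05  2.00668283e+00] [ 0.18312209 -0.55979257 -0.49647299] 0.013667764141661393
```

View pics/w11.png

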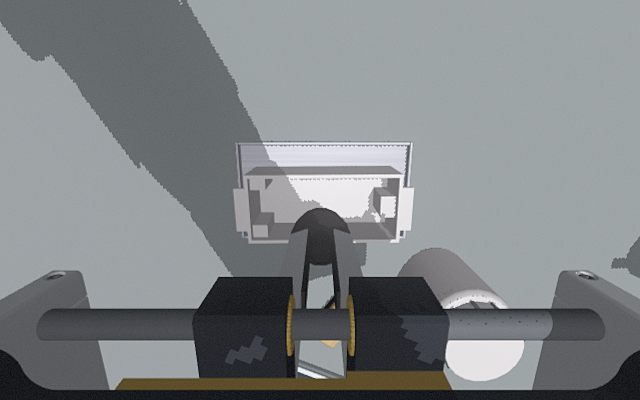

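jog_arm:
  moves:
    - [[0, 0, -30], [0, 0, 0], 8]
    - [[0, 0, -60], [0, 0, 0], 8]
    - [[0, 0, -90], [0, 0, 0], 8]
    - [[0, 0, -104], [0, 0, 0], 8]
    - [[0, 0, -108], [0, 0, 0], 8]

```text
time_s: 11.75
ee_pos: [0.4602, -0.3273, 0.0456]
eef_rot: [-3.14, -0.004, 2.009]
force: [-11.0, 8.4, 21.0]
grip_width: 0.0133
```

jog_arm:
  moves:
    - [[0, 0, 0], [0, 0, 0], 8]
    - [[0, 0, -1], [0, 0, 0], 8]
    - [[0, 0, -1], [0, 0, 0], 8]

```text
time_s: 12.0
ee_pos: [0.4611, -0.3287, 0.0471]
eef_rot: [3.141, 0.001, 2.008]
force: [-0.3, 0.2, -0.4]
grip_width: 0.0133
```

jog_arm:
  moves:
    - [[0, 0, 0], [0, 0, 0], 40]
    - [[0, 0, 0], [0, 0, 0], 40]
    - [[0, 0, 0], [0, 0, 0], 40]
    - [[0, 0, 0], [0, 0, 0], 40]

```text
time_s: 12.33
ee_pos: [0.4605, -0.3291, 0.047]
eef_rot: [3.141, 0.0, 2.007]
force: [1.1, 0.0, 0.1]
grip_width: 0.0369
```

jog_arm:
  moves:
    - [[0, 0, 30], [0, 0, 0], 40]
    - [[0, 0, 70], [0, 0, 0], 40]
    - [[0, 0, 110], [0, 0, 0], 40]
    - [[10, -20, 140], [0, 0, 0], 40]
    - [[20, -40, 160], [0, 0, 0], 40]

```text
time_s: 12.75
ee_pos: [0.4811, -0.3696, 0.2114]
eef_rot: [3.14, 0.004, 2.008]
force: [1.3, -0.1, 1.1]
grip_width: 0.0401
```

```bash
python3 - <<'E'
from h import *
c=snap('wrist','w12'); c=snap('wrist','w12');print(c['obs']['ee_pos'],c['obs']['eef_rot'],c['obs']['force'],c['obs']['grip_width'])
cv2.imwrite('pics/w12z.png',cv2.resize(cv2.cvtColor(c['frame'],4)[80:270,210:430],None,fx=3.3,fy=3.1,interpolation=cv2.INTER_CUBIC))
E
```

```text
[ 0.48261688 -0.37322528  0.21385217] [3.13819846 0.00851318 2.00638644] [ 1.47210692 -4.1759656   3.72577647] 0.04006121458339548
```

View pics/w12z.png

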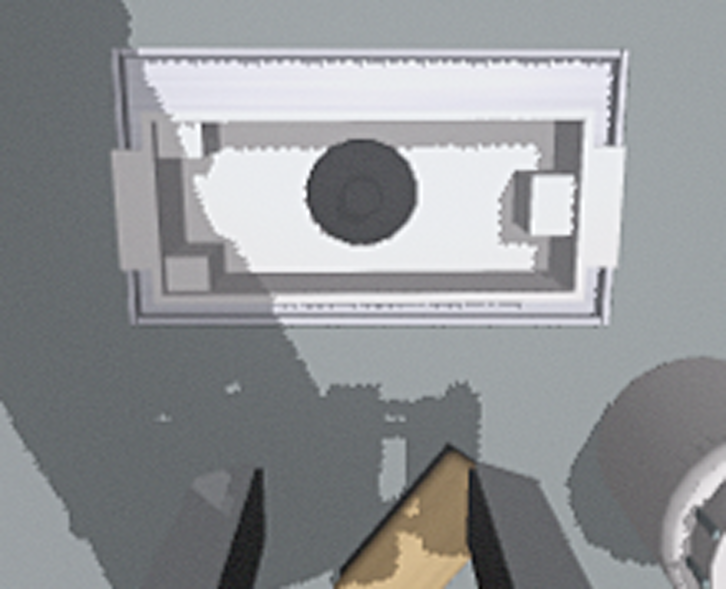

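jog_arm:
  moves:
    - [[10, 30, 15], [0, 0, 1.4], 94]
    - [[22, 65, 30], [0, 0, 2.8], 94]
    - [[34, 100, 45], [0, 0, 4.2], 94]
    - [[46, 135, 50], [0, 0, 5.6], 94]
    - [[58, 170, 50], [0, 0, 7.0], 94]

```text
time_s: 13.27
ee_pos: [0.5386, -0.1972, 0.2576]
eef_rot: [3.141, 0.001, 2.624]
force: [0.8, 0.2, -0.0]
grip_width: 0.0701
```

jog_arm:
  moves:
    - [[12, 35, 0], [0, 0, 1.4], 94]
    - [[24, 70, 0], [0, 0, 2.8], 94]
    - [[36, 105, 0], [0, 0, 4.2], 94]
    - [[48, 140, 0], [0, 0, 5.6], 94]
    - [[60, 175, 0], [0, 0, 7.0], 94]

```text
time_s: 13.68
ee_pos: [0.5981, -0.022, 0.2559]
eef_rot: [3.141, -0.001, -3.048]
force: [-0.0, -0.3, -0.2]
grip_width: 0.0939
```

jog_arm:
  moves:
    - [[14, 35, 0], [0, 0, 1.4], 94]
    - [[28, 70, 0], [0, 0, 2.8], 94]
    - [[42, 105, 0], [0, 0, 4.2], 94]
    - [[56, 140, 0], [0, 0, 5.6], 94]
    - [[70, 175, 0], [0, 0, 7.0], 94]

```text
time_s: 14.1
ee_pos: [0.6682, 0.1529, 0.2558]
eef_rot: [3.141, -0.001, -2.437]
force: [-0.1, -0.6, 0.8]
grip_width: 0.0939
```

jog_arm:
  moves:
    - [[10, 38, 0], [0, 0, 0.8], 94]
    - [[10, 42, 0], [0, 0, 0.8], 94]
    - [[10, 42, 0], [0, 0, 0.8], 94]
    - [[10, 42, 0], [0, 0, 0.8], 94]

```text
time_s: 14.43
ee_pos: [0.678, 0.1927, 0.2559]
eef_rot: [3.141, -0.001, -2.374]
force: [-0.6, -0.3, -0.7]
grip_width: 0.0943
```

```bash
python3 - <<'E'
from h import *
c=snap('wrist','w13'); c=snap('wrist','w13');print(c['obs']['ee_pos'],c['obs']['eef_rot'],c['obs']['force'],c['obs']['qpos'])
E
```

```text
[0.67811526 0.19190723 0.25640378] [ 3.14134718e+00 -7.53251337e-04 -2.37511791e+00] [ 0.85837283 -0.1521921   0.86043552] [ 2.23901099e-01  6.47343922e-01  9.04787303e-01 -1.78752558e-04
  1.59023325e+00 -2.11337328e+00]
```

View pics/w13.png

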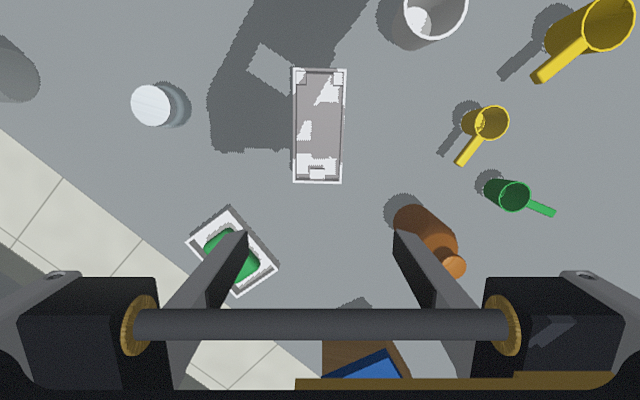

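```bash
python3 - <<'E'
from h import *
c=snap('wrist'); cv2.imwrite('pics/w13z.png',cv2.resize(cv2.cvtColor(c['frame'],4)[55:195,270:370],None,fx=4,fy=4,interpolation=cv2.INTER_CUBIC))
E
```

```text
(no output)
```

View pics/w13z.png

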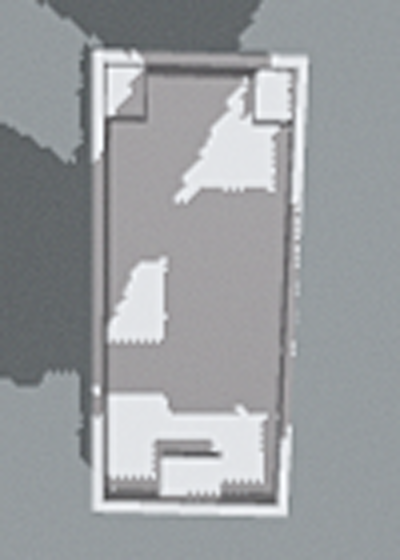

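```bash
python3 - <<'E'
from h import *
np.set_printoptions(precision=4,suppress=True)
c=snap('wrist'); P=plane(c,np.array([[92,50],[308,56],[289,516],[92,512]])/4+[270,55],.052); m=P.mean(0)
print(P,m,m-c['obs']['ee_pos'][:2],[np.linalg.norm(P[i]-P[i-1]) for i in range(4)])
an=lambda v: np.degrees(np.arctan2(v[1],v[0]))
print([an(P[0]-P[3]),an(P[1]-P[2]),an(P[0]-P[1])-90,an(P[3]-P[2])-90],c['obs']['ee_pos'],np.degrees(c['obs']['eef_rot']))
E
```

```text
[[0.6009 0.0717]
 [0.5573 0.1195]
 [0.6607 0.2147]
 [0.7048 0.1668]] [0.6309 0.1432] [-0.0474 -0.0483] [np.float64(0.14086562842664094), np.float64(0.06464452244520673), np.float64(0.14054503364083631), np.float64(0.06508299481310009)]
[np.float64(-137.5413851275696), np.float64(-137.3627593043268), np.float64(-137.62825561588681), np.float64(-137.3448332031228)] [0.6783 0.1915 0.257 ] [-179.9909    0.0008 -136.1201]
```

jog_arm:
  moves:
    - [[-12, -12, -38], [0, 0, -0.3], 94]
    - [[-24, -24, -76], [0, 0, -0.3], 94]
    - [[-36, -36, -110], [0, 0, -0.3], 94]
    - [[-47, -48, -145], [0, 0, -0.3], 94]
    - [[-47, -48, -150], [0, 0, -0.3], 94]

```text
time_s: 15.05
ee_pos: [0.6274, 0.1419, 0.101]
eef_rot: [3.137, -0.008, -2.402]
force: [0.0, -0.6, -0.4]
grip_width: 0.0939
```

```bash
python3 - <<'E'
from h import *
c=snap('wrist','w14');c=snap('wrist','w14');print(c['obs']['ee_pos'],c['obs']['eef_rot'])
E
```

```text
[0.62939184 0.1431661  0.1036004 ] [ 3.13841582 -0.00503831 -2.40211071]
```

View pics/w14.png

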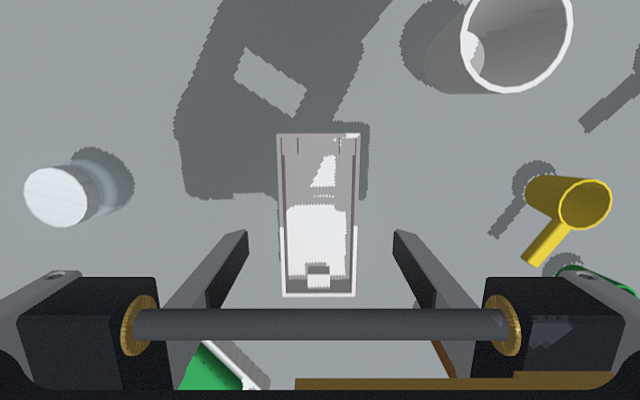

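jog_arm:
  moves:
    - [[0, 0, -30], [0, 0, 0], 94]
    - [[0, 0, -60], [0, 0, 0], 94]
    - [[0, 0, -74], [0, 0, 0], 94]
    - [[0, 0, -78], [0, 0, 0], 94]
    - [[0, 0, -78], [0, 0, 0], 94]

```text
time_s: 15.57
ee_pos: [0.6321, 0.1453, 0.0296]
eef_rot: [-3.141, 0.001, -2.4]
force: [-0.5, -0.3, 0.2]
grip_width: 0.0941
```

jog_arm:
  moves:
    - [[0, 0, 0], [0, 0, 0], 55]
    - [[0, 0, 0], [0, 0, 0], 55]
    - [[0, 0, 0], [0, 0, 0], 55]
    - [[0, 0, 0], [0, 0, 0], 55]
    - [[0, 0, 0], [0, 0, 0], 55]

```text
time_s: 15.98
ee_pos: [0.6317, 0.1449, 0.0295]
eef_rot: [-3.141, 0.001, -2.4]
force: [1.1, -1.5, 1.6]
grip_width: 0.064
```

jog_arm:
  moves:
    - [[0, 0, 0], [0, 0, 0], 55]
    - [[0, 0, 0], [0, 0, 0], 55]
    - [[0, 0, 0], [0, 0, 0], 55]

```text
time_s: 16.23
ee_pos: [0.6317, 0.1449, 0.0295]
eef_rot: [-3.141, 0.001, -2.4]
force: [-0.5, -1.1, 6.6]
grip_width: 0.064
```

jog_arm:
  moves:
    - [[0, 0, 25], [0, 0, 0], 55]
    - [[0, 0, 65], [0, 0, 0], 55]
    - [[0, 0, 105], [0, 0, -1], 55]
    - [[0, -5, 145], [0, 0, -2.4], 55]
    - [[-5, -20, 175], [0, 0, -3.8], 55]

```text
time_s: 16.65
ee_pos: [0.6267, 0.1261, 0.2071]
eef_rot: [-3.141, 0.003, -2.736]
force: [-0.1, -0.4, -0.4]
grip_width: 0.064
```

jog_arm:
  moves:
    - [[-7, -19, 10], [0, 0, -1.4], 55]
    - [[-14, -38, 15], [0, 0, -2.8], 55]
    - [[-21, -57, 15], [0, 0, -4.2], 55]
    - [[-28, -76, 15], [0, 0, -5.6], 55]
    - [[-35, -95, 15], [0, 0, -7.0], 55]

```text
time_s: 17.07
ee_pos: [0.5908, 0.0291, 0.2187]
eef_rot: [-3.142, -0.0, 2.935]
force: [-0.2, -0.4, -1.5]
grip_width: 0.0637
```

jog_arm:
  moves:
    - [[-7, -19, 0], [0, 0, -1.4], 55]
    - [[-14, -38, 0], [0, 0, -2.8], 55]
    - [[-21, -57, 0], [0, 0, -4.2], 55]
    - [[-28, -76, 0], [0, 0, -5.6], 55]
    - [[-35, -95, 0], [0, 0, -7.0], 55]

```text
time_s: 17.48
ee_pos: [0.5558, -0.0659, 0.2186]
eef_rot: [-3.141, -0.0, 2.324]
force: [0.0, -0.5, -0.9]
grip_width: 0.0636
```

jog_arm:
  moves:
    - [[-7, -19, 0], [0, 0, -1.4], 55]
    - [[-14, -38, 0], [0, 0, -2.8], 55]
    - [[-21, -57, 0], [0, 0, -4.2], 55]
    - [[-28, -76, 0], [0, 0, -5.6], 55]
    - [[-35, -95, 0], [0, 0, -7.0], 55]

```text
time_s: 17.9
ee_pos: [0.5208, -0.1609, 0.2186]
eef_rot: [-3.141, -0.0, 1.713]
force: [1.1, -0.1, -1.5]
grip_width: 0.0637
```

jog_arm:
  moves:
    - [[-7, -19, 0], [0, 0, -1.4], 55]
    - [[-14, -38, 0], [0, 0, -2.8], 55]
    - [[-21, -57, 0], [0, 0, -4.2], 55]
    - [[-28, -76, 0], [0, 0, -5.6], 55]
    - [[-35, -95, 0], [0, 0, -7.0], 55]

```text
time_s: 18.32
ee_pos: [0.4858, -0.2559, 0.2186]
eef_rot: [-3.141, -0.0, 1.102]
force: [-0.0, -0.6, -1.1]
grip_width: 0.0639
```

```bash
python3 - <<'E'
from h import *
o=ctrl.get_obs();print(o['ee_pos'],np.degrees(o['eef_rot']),o['force'],o['qpos'],o['grip_width'],o['time_s'])
E
```

```text
[ 0.48579977 -0.25585831  0.21860669] [-1.79970672e+02 -7.20201570e-03  6.31520967e+01] [-0.04093611 -0.56835237 -1.09897533] [-5.51508722e-01  2.88135356e-01  1.50523086e+00  8.49552901e-05
  1.34874696e+00 -8.29431748e-02] 0.06386225013729652 18.3167
```

jog_arm:
  moves:
    - [[-5, -15, -5], [0, 0, -1.4], 55]
    - [[-10, -30, -10], [0, 0, -2.8], 55]
    - [[-15, -45, -20], [0, 0, -4.2], 55]
    - [[-20, -60, -30], [0, 0, -5.6], 55]
    - [[-25, -74, -40], [0, 0, -7.0], 55]

```text
time_s: 18.73
ee_pos: [0.4609, -0.3298, 0.1782]
eef_rot: [-3.141, 0.0, 0.491]
force: [-0.6, -0.7, -2.0]
grip_width: 0.0641
```

jog_arm:
  moves:
    - [[0, 0, -5], [0, 0, -0.6], 55]
    - [[0, 0, -8], [0, 0, -0.6], 55]
    - [[0, 0, -8], [0, 0, -0.6], 55]
    - [[0, 0, -8], [0, 0, -0.6], 55]

```text
time_s: 19.07
ee_pos: [0.4615, -0.3288, 0.171]
eef_rot: [-3.142, -0.0, 0.448]
force: [-0.0, 0.6, -0.1]
grip_width: 0.0637
```

```bash
python3 - <<'E'
from h import *
c=snap('wrist','w15');c=snap('wrist','w15');print(c['obs']['ee_pos'],np.degrees(c['obs']['eef_rot']))
E
```

```text
[ 0.46166872 -0.32879164  0.1712156 ] [ 1.79977249e+02 -1.29092023e-02  2.56371178e+01]
```

View pics/w15.png

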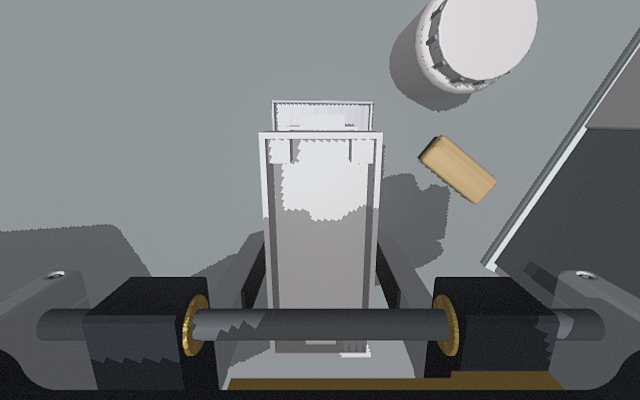

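```bash
python3 - <<'E'
from h import *
c=snap('wrist'); cv2.imwrite('pics/w15z.png',cv2.resize(cv2.cvtColor(c['frame'],4)[90:180,250:390],None,fx=5.5,fy=5.5,interpolation=cv2.INTER_CUBIC))
E
```

```text
(no output)
```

View pics/w15z.png

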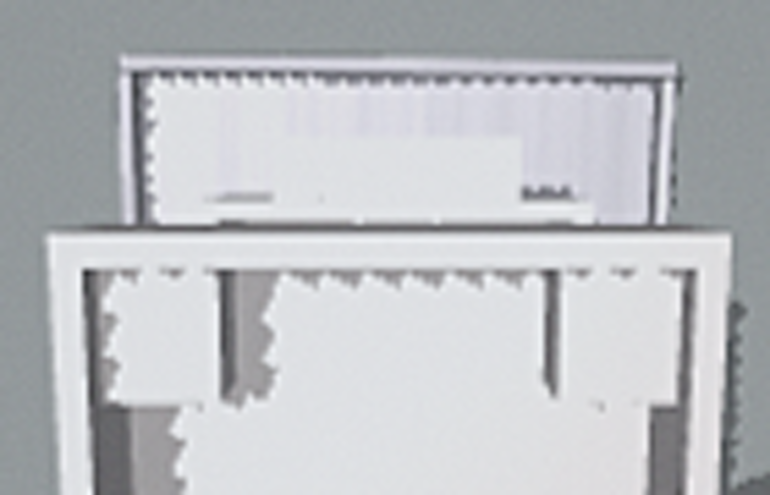

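```bash
python3 - <<'E'
from h import *
np.set_printoptions(precision=4,suppress=True)
c=snap('wrist');o=c['obs'];f=lambda p: np.array(p)/5.5+[250,90]
th=np.radians(25);u=np.array([np.cos(th),np.sin(th)]);v=np.array([-u[1],u[0]])
S=plane(c,f([[47,236],[733,235]]),o['ee_pos'][2]+.0225)
D=plane(c,f([[205,202],[597,203]]),.079)
L=plane(c,f([[275,137],[521,137]]),.079)
T=plane(c,f([[121,58],[679,66]]),.014)
for n,P,h in(('S',S,.07),('D',D,.07),('Lip',L,.08),('T',T,.095)):
  e=P[0]-P[1];m=P.mean(0)-h*u;print(n,np.linalg.norm(e),np.degrees(np.arctan2(e[1],e[0]))-90,m,m@u,m@v)
print(o['ee_pos'],o['ee_pos'][:2]@u,o['ee_pos'][:2]@v,np.degrees(o['eef_rot'][2]))
E
```

```text
S 0.0643418181190196 25.636646718594577 [ 0.4611 -0.3291] 0.2788119097197778 -0.49315127411442866
D 0.06333587349229074 25.414704496720987 [ 0.4622 -0.331 ] 0.27902490444032757 -0.4953071353085602
Lip 0.03933762157681385 25.559173466485447 [ 0.4621 -0.3304] 0.2791827986664236 -0.4946990275103526
T 0.10929847150942092 24.782493003401385 [ 0.4624 -0.3311] 0.279136558525498 -0.49548177398017185
[ 0.4617 -0.3288  0.1713] 0.279459721054235 -0.4931555255085832 25.596386723424548
```

jog_arm:
  moves:
    - [[0.5, -1.2, -25], [0, 0, -0.1], 55]
    - [[0.5, -1.2, -45], [0, 0, -0.1], 55]
    - [[0.5, -1.2, -58], [0, 0, -0.1], 55]
    - [[0.5, -1.2, -62], [0, 0, -0.1], 55]
    - [[0.5, -1.2, -62], [0, 0, -0.1], 55]

```text
time_s: 19.68
ee_pos: [0.4617, -0.33, 0.1082]
eef_rot: [-3.14, 0.001, 0.437]
force: [-0.5, -0.2, -0.5]
grip_width: 0.0638
```

```bash
python3 - <<'E'
from h import *
o=ctrl.get_obs(); print(o['ee_pos'],np.degrees(o['eef_rot']),o['force'])
c=snap('wrist','w16'); c=snap('wrist','w16');s=snap('scene'); d=snap('side')
a=cv2.resize(cv2.cvtColor(s['frame'],4)[130:250,120:260],None,fx=4,fy=4,interpolation=cv2.INTER_CUBIC)
b=cv2.resize(cv2.cvtColor(d['frame'],4)[90:190,310:430],None,fx=4.8,fy=4.8,interpolation=cv2.INTER_CUBIC)[:480,:240]
cv2.imwrite('pics/s16.png',a)
cv2.imwrite('pics/d16.png',cv2.resize(cv2.cvtColor(d['frame'],4)[90:190,310:430],None,fx=4.8,fy=4.8,interpolation=cv2.INTER_CUBIC))
E
```

```text
[ 0.46171174 -0.32997822  0.10824028] [-1.79930158e+02  3.34641116e-02  2.50317976e+01] [-0.52661995 -0.20033589 -0.49625781]
```

View pics/s16.png

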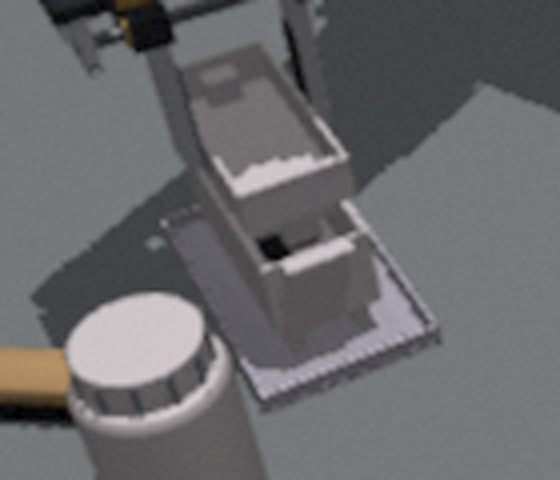

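View pics/d16.png

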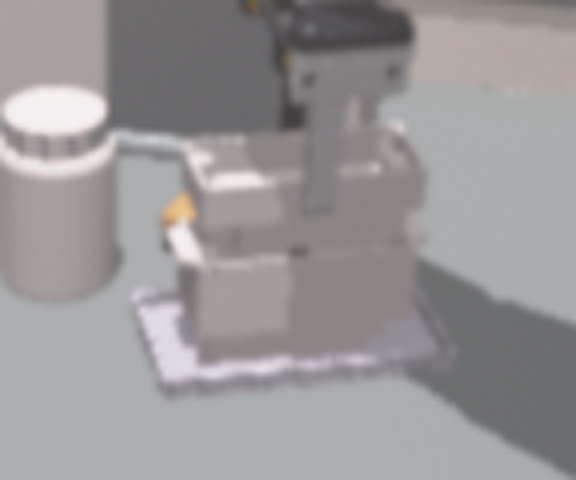

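View pics/w16.png

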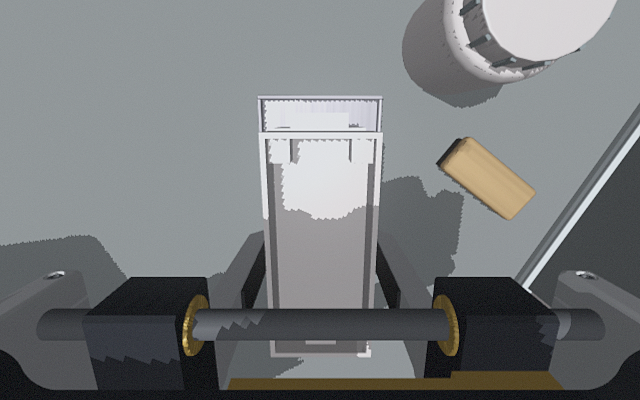

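jog_arm:
  moves:
    - [[0, 0, -3], [0, 0, 0], 55]
    - [[0, 0, -5], [0, 0, 0], 55]
    - [[0, 0, -6], [0, 0, 0], 55]
    - [[0, 0, -7], [0, 0, 0], 55]
    - [[0, 0, -7], [0, 0, 0], 55]

```text
time_s: 20.3
ee_pos: [0.4618, -0.3302, 0.1016]
eef_rot: [-3.141, 0.0, 0.436]
force: [-1.3, -0.0, -0.9]
grip_width: 0.064
```

```bash
python3 - <<'E'
from h import *
o=ctrl.get_obs(); print(o['ee_pos'],np.degrees(o['eef_rot']),o['force'])
E
```

```text
[ 0.46180379 -0.33023126  0.10158236] [-1.79982764e+02  7.99273228e-03  2.50015964e+01] [-1.28097444 -0.02405137 -0.8711932 ]
```

jog_arm:
  moves:
    - [[0, 0, -1], [0, 0, 0], 55]
    - [[0, 0, -1], [0, 0, 0], 55]
    - [[0, 0, -1.5], [0, 0, 0], 55]
    - [[0, 0, -1.5], [0, 0, 0], 55]

```text
time_s: 20.63
ee_pos: [0.4619, -0.3303, 0.1005]
eef_rot: [3.141, -0.0, 0.436]
force: [-0.8, 0.5, 1.2]
grip_width: 0.0638
```

jog_arm:
  moves:
    - [[0, 0, 0], [0, 0, 0], 90]
    - [[0, 0, 0], [0, 0, 0], 90]
    - [[0, 0, 0], [0, 0, 0], 90]
    - [[0, 0, 0], [0, 0, 0], 90]
    - [[0, 0, 0], [0, 0, 0], 90]

```text
time_s: 21.05
ee_pos: [0.4619, -0.3303, 0.1003]
eef_rot: [3.142, -0.0, 0.436]
force: [0.4, 1.0, -0.4]
grip_width: 0.0896
```

jog_arm:
  moves:
    - [[0, 0, 30], [0, 0, 0], 90]
    - [[0, 0, 70], [0, 0, 0], 90]
    - [[-20, -10, 100], [0, 0, 0], 90]
    - [[-50, -25, 130], [0, 0, 0], 90]
    - [[-80, -38, 150], [0, 0, 0], 90]

```text
time_s: 21.47
ee_pos: [0.3816, -0.3684, 0.2525]
eef_rot: [3.14, -0.001, 0.438]
force: [-0.1, -1.2, 0.6]
grip_width: 0.09
```

jog_arm:
  moves:
    - [[0, 0, 20], [0, 0, 0], 90]
    - [[0, 0, 20], [0, 0, 0], 90]
    - [[0, 0, 20], [0, 0, 0], 90]

```text
time_s: 21.72
ee_pos: [0.3819, -0.3686, 0.2709]
eef_rot: [3.14, -0.001, 0.436]
force: [-0.4, -0.8, -1.3]
grip_width: 0.09
```

```bash
python3 - <<'E'
from h import *
c=snap('wrist','w17'); c=snap('wrist','w17');s=snap('scene'); d=snap('side');print(c['obs']['ee_pos'],np.degrees(c['obs']['eef_rot']))
cv2.imwrite('pics/s17.png',cv2.resize(cv2.cvtColor(s['frame'],4)[130:250,120:260],None,fx=4,fy=4,interpolation=cv2.INTER_CUBIC))
cv2.imwrite('pics/d17.png',cv2.resize(cv2.cvtColor(d['frame'],4)[90:190,310:430],None,fx=4.8,fy=4.8,interpolation=cv2.INTER_CUBIC))
cv2.imwrite('pics/w17z.png',cv2.resize(cv2.cvtColor(c['frame'],4)[10:210,250:390],None,fx=3,fy=3,interpolation=cv2.INTER_CUBIC))
E
```

```text
[ 0.38199191 -0.36807212  0.2696703 ] [-1.79974447e+02  2.04628069e-03  2.50047417e+01]
```

View pics/s17.png

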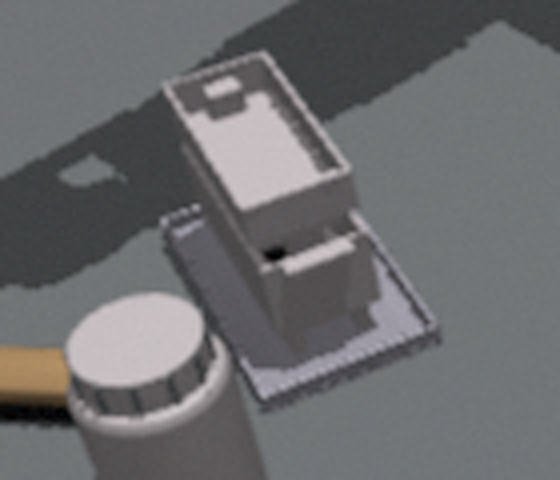

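View pics/d17.png

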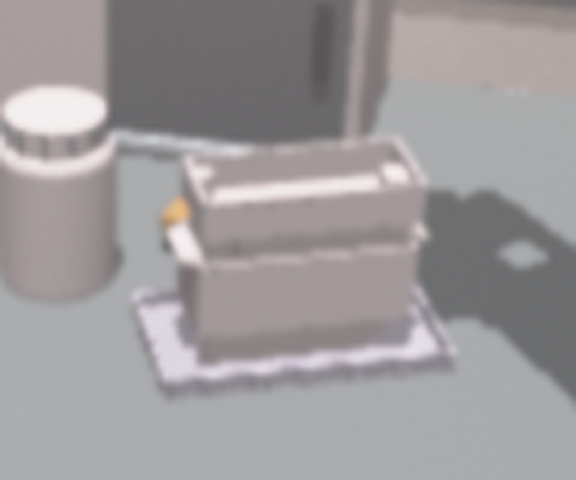

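View pics/w17z.png

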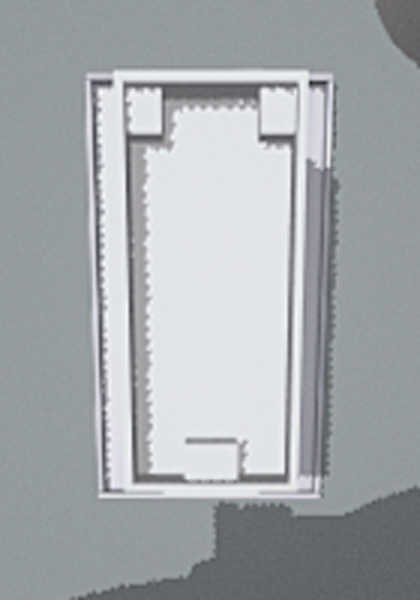

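```bash
python3 - <<'E'
from h import *
np.set_printoptions(precision=4,suppress=True)
c=snap('wrist');f=lambda p: np.array(p)/3+[250,10]
th=np.radians(25);u=np.array([np.cos(th),np.sin(th)]);v=np.array([-u[1],u[0]])
for z in(.123,.107):
  P=plane(c,f([[114,71],[308,71],[304,493],[123,493]]),z);m=P.mean(0)
  print(z,m,m@u,m@v,[np.linalg.norm(P[i]-P[i-1]) for i in range(4)])
P=plane(c,f([[87,74],[333,75],[321,498],[98,498]]),.014);m=P.mean(0);print('tray',m,m@u,m@v)
E
```

```text
0.123 [ 0.4612 -0.3316] 0.27782384565487095 -0.49545088384475305 [np.float64(0.14010151842545582), np.float64(0.06360477144493563), np.float64(0.14008077452186593), np.float64(0.06696015365485523)]
0.107 [ 0.4617 -0.3314] 0.27834453751643606 -0.49545186978341405 [np.float64(0.1469921103678511), np.float64(0.06673303536771086), np.float64(0.14697034621996605), np.float64(0.07025344483700037)]
tray [ 0.4621 -0.3299] 0.2794307930395602 -0.49425027603253924
```

jog_arm:
  moves:
    - [[6, 35, 0], [0, 0, 0], 50]
    - [[12, 74, 0], [0, 0, 0], 50]
    - [[18, 114, 0], [0, 0, 0], 50]
    - [[24, 154, 0], [0, 0, 0], 50]
    - [[30, 194, 0], [0, 0, 0], 50]

```text
time_s: 22.38
ee_pos: [0.4117, -0.1722, 0.2697]
eef_rot: [-3.141, 0.001, 0.436]
force: [1.2, -0.4, 0.1]
grip_width: 0.0602
```

jog_arm:
  moves:
    - [[4, 40, 0], [0, 0, -0.3], 50]
    - [[8, 80, 0], [0, 0, -0.6], 50]
    - [[12, 120, 0], [0, 0, -0.9], 50]
    - [[16, 160, 0], [0, 0, -1.2], 50]
    - [[20, 200, 0], [0, 0, -1.5], 50]

```text
time_s: 22.8
ee_pos: [0.4315, 0.028, 0.2699]
eef_rot: [-3.141, 0.0, 0.305]
force: [1.8, -0.0, -0.2]
grip_width: 0.0497
```

jog_arm:
  moves:
    - [[4, 40, 0], [0, 0, -0.3], 50]
    - [[8, 80, 0], [0, 0, -0.6], 50]
    - [[12, 120, 0], [0, 0, -0.9], 50]
    - [[16, 160, 0], [0, 0, -1.1], 50]
    - [[18, 200, 0], [0, 0, -1.1], 50]

```text
time_s: 23.22
ee_pos: [0.4495, 0.2281, 0.2696]
eef_rot: [3.141, 0.001, 0.209]
force: [0.8, 0.1, 0.6]
grip_width: 0.0502
```

jog_arm:
  moves:
    - [[0, 35, -10], [0, 0, 0], 50]
    - [[0, 64, -20], [0, 0, 0], 50]
    - [[0, 64, -20], [0, 0, 0], 50]
    - [[0, 64, -20], [0, 0, 0], 50]

```text
time_s: 23.55
ee_pos: [0.4491, 0.2908, 0.2488]
eef_rot: [3.141, 0.003, 0.212]
force: [0.3, -1.0, 0.4]
grip_width: 0.05
```

```bash
python3 - <<'E'
from h import *
c=snap('wrist','w18'); c=snap('wrist','w18');print(c['obs']['ee_pos'],np.degrees(c['obs']['eef_rot']),c['obs']['qpos'])
E
```

```text
[0.44954144 0.28994808 0.24957884] [1.79968170e+02 7.92761712e-02 1.20782315e+01] [ 5.04436366e-01  2.36203649e-01  1.49858161e+00 -1.33043645e-04
  1.40829259e+00  1.86444902e+00]
```

View pics/w18.png

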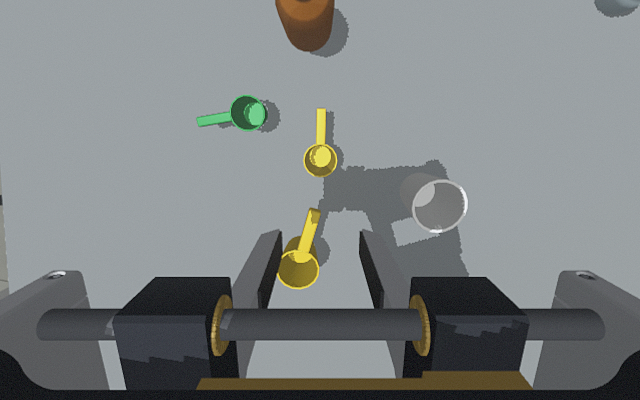

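```bash
python3 - <<'E'
from h import *
np.set_printoptions(precision=4,suppress=True)
c=snap('wrist');hsv=cv2.cvtColor(c['frame'],cv2.COLOR_RGB2HSV)
m=cv2.inRange(hsv,(20,110,60),(35,255,255)); m[185:]=0
n,lab,st,ce=cv2.connectedComponentsWithStats(m); print(st,ce)
i=1+np.argmax(st[1:,4]); k=(lab==i)
for r in (110,115,120,125,130,135,140): 
  xs=np.where(k[r])[0]; print(r,xs.min(),xs.max()) if len(xs) else None
cv2.imwrite('pics/w18z.png',cv2.resize(cv2.cvtColor(c['frame'],4)[100:185,280:360],None,fx=6,fy=6,interpolation=cv2.INTER_CUBIC))
E
```

```text
[[     0      0    640    400 254784]
 [   303    109     34     68   1216]] [[319.4995 199.7308]
 [319.611  151.1423]]
110 316 324
115 316 324
120 316 324
125 316 324
130 316 324
135 316 324
140 316 324
```

View pics/w18z.png

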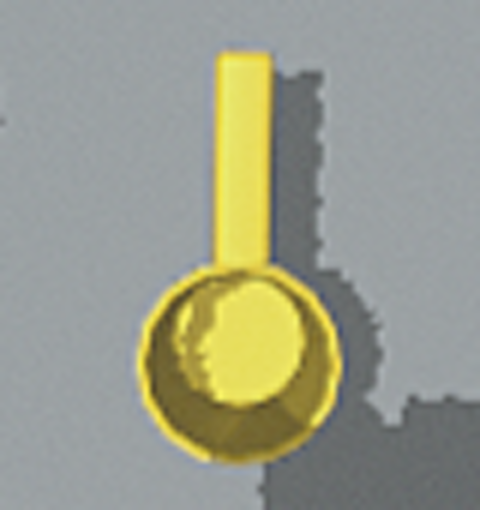

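```bash
python3 - <<'E'
from h import *
np.set_printoptions(precision=4,suppress=True)
c=snap('wrist');P=plane(c,[[320.2,160.5],[320.8,108.8],[320.3,143.7],[303.3,160.5],[337,160.5]],.05)
d=P[1]-P[0];L=np.linalg.norm(d);d/=L
print(P,'len',L,'ang',np.degrees(np.arctan2(d[1],d[0])),'dia',np.linalg.norm(P[3]-P[4]))
o=c['obs'];g=P[0]+.042*d;print('grip',g,'shift',(g-o['ee_pos'][:2])*1e3,o['ee_pos'],np.degrees(o['eef_rot'][2]))
E
```

```text
[[0.4748 0.2936]
 [0.5368 0.3059]
 [0.4956 0.2978]
 [0.4704 0.3147]
 [0.4793 0.2725]] len 0.06321642402404824 ang 11.259472674079607 dia 0.0431302283850148
grip [0.516  0.3018] shift [66.0053 12.6864] [0.45   0.2891 0.2505] 11.966475519536278
```

jog_arm:
  moves:
    - [[33, 6, -10], [0, 0, -0.1], 40]
    - [[60, 12, -40], [0, 0, -0.1], 40]
    - [[66, 13, -80], [0, 0, -0.1], 40]
    - [[66, 13, -120], [0, 0, -0.1], 40]
    - [[66, 13, -150], [0, 0, -0.1], 40]

```text
time_s: 24.17
ee_pos: [0.5157, 0.3012, 0.0973]
eef_rot: [3.141, 0.002, 0.199]
force: [0.9, -0.3, -0.3]
grip_width: 0.0398
```

jog_arm:
  moves:
    - [[0, 0, 0], [0, 0, 0], 40]
    - [[0, 0, 0], [0, 0, 0], 40]

```text
time_s: 24.33
ee_pos: [0.516, 0.302, 0.1006]
eef_rot: [3.141, 0.001, 0.2]
force: [0.6, 0.8, 0.6]
grip_width: 0.04
```

```bash
python3 - <<'E'
from h import *
c=snap('wrist','w19');print(c['obs']['ee_pos'],np.degrees(c['obs']['eef_rot']))
E
```

```text
[0.51597629 0.30195067 0.10055735] [1.79977890e+02 7.59087392e-02 1.14438261e+01]
```

View pics/w19.png

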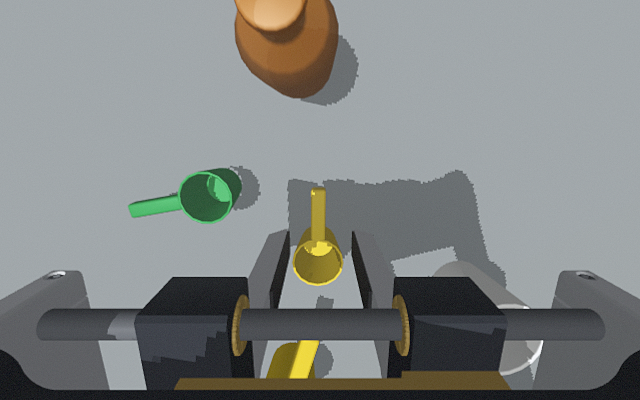

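jog_arm:
  moves:
    - [[0, 0, -30], [0, 0, 0], 40]
    - [[0, 0, -60], [0, 0, 0], 40]
    - [[0, 0, -71], [0, 0, 0], 40]
    - [[0, 0, -74], [0, 0, 0], 40]
    - [[0, 0, -74], [0, 0, 0], 40]

```text
time_s: 24.8
ee_pos: [0.5167, 0.303, 0.0279]
eef_rot: [-3.141, -0.002, 0.201]
force: [0.2, 0.4, 0.0]
grip_width: 0.0401
```

jog_arm:
  moves:
    - [[0, 0, 0], [0, 0, 0], 6]
    - [[0, 0, 0], [0, 0, 0], 6]
    - [[0, 0, 0], [0, 0, 0], 6]
    - [[0, 0, 0], [0, 0, 0], 6]
    - [[0, 0, 0], [0, 0, 0], 6]
  squeeze: 20

```text
time_s: 25.22
ee_pos: [0.5161, 0.3029, 0.0269]
eef_rot: [-3.141, -0.001, 0.201]
force: [0.8, -0.2, 4.0]
grip_width: 0.0117
```

jog_arm:
  moves:
    - [[0, 0, 0], [0, 0, 0], 6]
    - [[0, 0, 0], [0, 0, 0], 6]
    - [[0, 0, 0], [0, 0, 0], 6]

```text
time_s: 25.47
ee_pos: [0.5163, 0.3028, 0.0268]
eef_rot: [-3.141, -0.001, 0.201]
force: [0.6, -0.3, 5.4]
grip_width: 0.012
```

```bash
python3 - <<'E'
from h import *
c=snap('wrist','w20');print(c['obs']['ee_pos'],np.degrees(c['obs']['eef_rot']))
E
```

```text
[0.51628771 0.3028437  0.02679832] [-1.79986076e+02 -6.06472002e-02  1.14966921e+01]
```

View pics/w20.png

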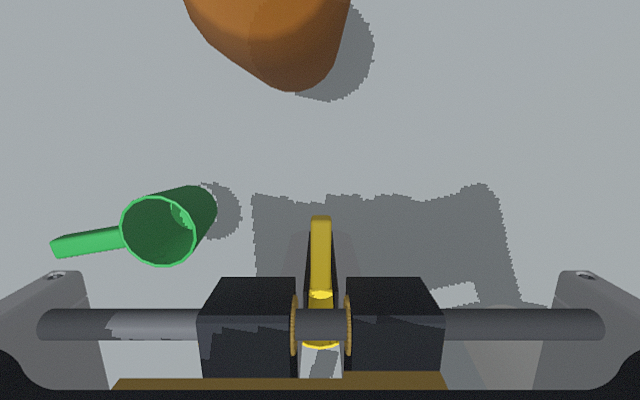

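jog_arm:
  moves:
    - [[0, 0, 20], [0, 0, 0], 6]
    - [[0, 0, 55], [0, 0, 0], 6]
    - [[0, 0, 95], [0, 0, 0], 6]
    - [[0, -5, 135], [0, 0, 0], 6]
    - [[0, -25, 170], [0, 0, 0], 6]

```text
time_s: 25.93
ee_pos: [0.5154, 0.279, 0.1984]
eef_rot: [-3.141, -0.0, 0.203]
force: [0.4, 0.9, 0.1]
grip_width: 0.0118
```

jog_arm:
  moves:
    - [[-2, -30, 20], [0, 0, 0.2], 6]
    - [[-4, -66, 35], [0, 0, 0.4], 6]
    - [[-6, -104, 45], [0, 0, 0.6], 6]
    - [[-8, -142, 50], [0, 0, 0.8], 6]
    - [[-10, -180, 50], [0, 0, 1], 6]

```text
time_s: 26.35
ee_pos: [0.5055, 0.0962, 0.2473]
eef_rot: [3.141, -0.001, 0.289]
force: [0.9, 0.0, -0.8]
grip_width: 0.0118
```

jog_arm:
  moves:
    - [[-2, -38, 0], [0, 0, 0.2], 6]
    - [[-4, -76, 0], [0, 0, 0.4], 6]
    - [[-6, -114, 0], [0, 0, 0.6], 6]
    - [[-8, -152, 0], [0, 0, 0.8], 6]
    - [[-10, -190, 0], [0, 0, 1], 6]

```text
time_s: 26.77
ee_pos: [0.4952, -0.094, 0.2461]
eef_rot: [-3.141, 0.0, 0.376]
force: [0.9, -0.7, -0.4]
grip_width: 0.0121
```

jog_arm:
  moves:
    - [[-2, -38, 0], [0, 0, 0.2], 6]
    - [[-4, -76, 0], [0, 0, 0.4], 6]
    - [[-6, -114, 0], [0, 0, 0.6], 6]
    - [[-8, -152, 0], [0, 0, 0.7], 6]
    - [[-10, -190, 0], [0, 0, 0.7], 6]

```text
time_s: 27.18
ee_pos: [0.4852, -0.284, 0.2459]
eef_rot: [-3.141, 0.0, 0.437]
force: [0.6, -0.2, 0.1]
grip_width: 0.0117
```

jog_arm:
  moves:
    - [[0, -20, -20], [0, 0, 0], 6]
    - [[0, -37, -45], [0, 0, 0], 6]
    - [[0, -37, -60], [0, 0, 0], 6]
    - [[0, -37, -60], [0, 0, 0], 6]

```text
time_s: 27.52
ee_pos: [0.4843, -0.3191, 0.1822]
eef_rot: [-3.136, 0.003, 0.435]
force: [-0.5, -0.0, -0.4]
grip_width: 0.012
```

```bash
python3 - <<'E'
from h import *
c=snap('wrist','w21');c=snap('wrist','w21');print(c['obs']['ee_pos'],np.degrees(c['obs']['eef_rot']),c['obs']['grip_width'])
E
```

```text
[ 0.48514058 -0.31894497  0.18467803] [-1.79802299e+02  9.74972155e-02  2.49672421e+01] 0.011607409728896007
```

View pics/w21.png

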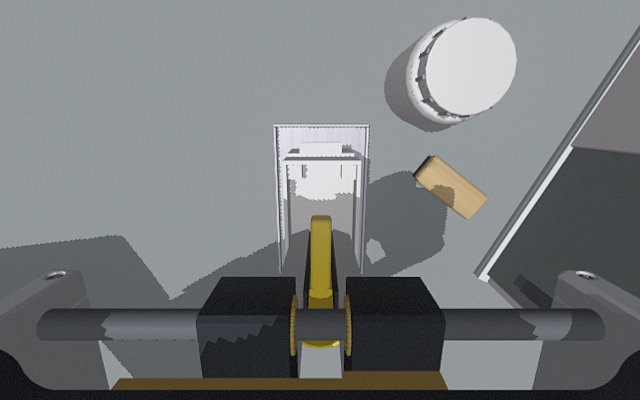

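jog_arm:
  moves:
    - [[0.5, 0, -20], [0, 0, 0], 6]
    - [[0.5, 0, -38], [0, 0, 0], 6]
    - [[0.5, 0, -46], [0, 0, 0], 6]
    - [[0.5, 0, -50], [0, 0, 0], 6]
    - [[0.5, 0, -50], [0, 0, 0], 6]

```text
time_s: 28.03
ee_pos: [0.4866, -0.319, 0.1368]
eef_rot: [3.141, -0.0, 0.437]
force: [-0.7, -0.2, -0.4]
grip_width: 0.012
```

```bash
python3 - <<'E'
from h import *
c=snap('wrist','w22');c=snap('wrist','w22');s=snap('scene'); d=snap('side');print(c['obs']['ee_pos'],np.degrees(c['obs']['eef_rot']),c['obs']['force'])
cv2.imwrite('pics/s22.png',cv2.resize(cv2.cvtColor(s['frame'],4)[100:230,130:270],None,fx=4,fy=4,interpolation=cv2.INTER_CUBIC))
cv2.imwrite('pics/d22.png',cv2.resize(cv2.cvtColor(d['frame'],4)[70:190,310:430],None,fx=4.8,fy=4.8,interpolation=cv2.INTER_CUBIC))
E
```

```text
[ 0.48680368 -0.31926301  0.13739558] [ 1.79943464e+02 -3.21473659e-02  2.50231883e+01] [-0.10341703 -0.56537441 -1.390816  ]
```

View pics/s22.png

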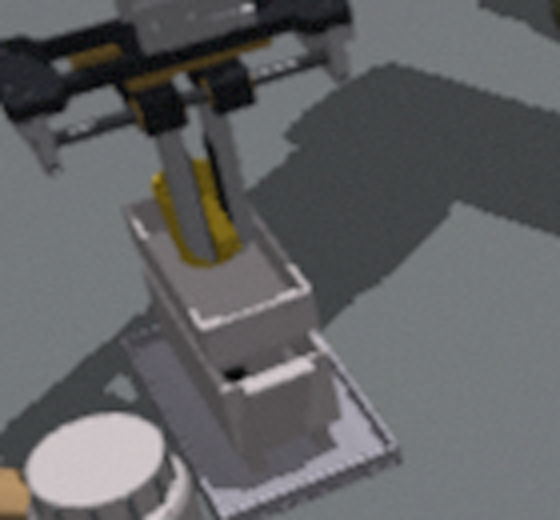

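View pics/d22.png

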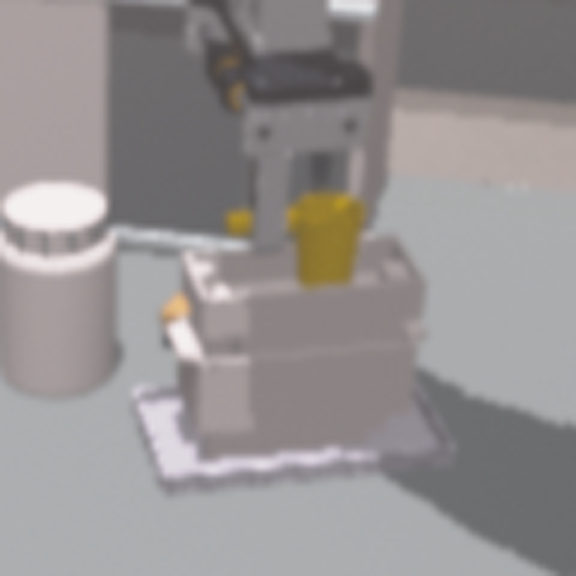

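jog_arm:
  moves:
    - [[0, 0, -4], [0, 0, 0], 6]
    - [[0, 0, -7], [0, 0, 0], 6]
    - [[0, 0, -9], [0, 0, 0], 6]
    - [[0, 0, -10.5], [0, 0, 0], 6]
    - [[0, 0, -11], [0, 0, 0], 6]

```text
time_s: 28.65
ee_pos: [0.4863, -0.3192, 0.125]
eef_rot: [-3.141, 0.0, 0.436]
force: [0.9, 0.6, 0.9]
grip_width: 0.0118
```

jog_arm:
  moves:
    - [[0, 0, 0], [0, 0, 0], 6]
    - [[0, 0, -0.5], [0, 0, 0], 6]
    - [[0, 0, -0.5], [0, 0, 0], 6]

```text
time_s: 28.9
ee_pos: [0.4865, -0.3193, 0.1249]
eef_rot: [3.141, -0.0, 0.436]
force: [0.6, 0.3, 0.9]
grip_width: 0.0118
```

jog_arm:
  moves:
    - [[0, 0, 0], [0, 0, 0], 28]
    - [[0, 0, 0], [0, 0, 0], 28]
    - [[0, 0, 0], [0, 0, 0], 28]
    - [[0, 0, 0], [0, 0, 0], 28]

```text
time_s: 29.23
ee_pos: [0.4864, -0.3193, 0.1248]
eef_rot: [3.142, -0.0, 0.436]
force: [-0.6, -0.4, -0.4]
grip_width: 0.0278
```

jog_arm:
  moves:
    - [[0, 0, 15], [0, 0, 0], 28]
    - [[0, 0, 45], [0, 0, 0], 28]
    - [[0, 0, 80], [0, 0, 0], 28]
    - [[0, 0, 110], [0, 0, 0], 28]
    - [[-20, 10, 140], [0, 0, 0], 28]

```text
time_s: 29.65
ee_pos: [0.4674, -0.3098, 0.2659]
eef_rot: [3.142, -0.0, 0.437]
force: [-0.5, 0.0, 0.3]
grip_width: 0.0282
```

jog_arm:
  moves:
    - [[-30, -15, 20], [0, 0, 0], 28]
    - [[-70, -40, 20], [0, 0, 0], 28]
    - [[-80, -50, 20], [0, 0, 0], 28]
    - [[-80, -50, 20], [0, 0, 0], 28]

```text
time_s: 29.98
ee_pos: [0.3839, -0.3612, 0.2855]
eef_rot: [3.14, 0.0, 0.433]
force: [-0.0, 0.6, -0.2]
grip_width: 0.0279
```

```bash
python3 - <<'E'
from h import *
c=snap('wrist','w23');c=snap('wrist','w23');s=snap('scene','s23f'); d=snap('side','d23f');print(c['obs']['ee_pos'],np.degrees(c['obs']['eef_rot']),c['obs']['force'])
cv2.imwrite('pics/s23.png',cv2.resize(cv2.cvtColor(s['frame'],4)[100:230,130:270],None,fx=4,fy=4,interpolation=cv2.INTER_CUBIC))
cv2.imwrite('pics/d23.png',cv2.resize(cv2.cvtColor(d['frame'],4)[70:190,310:430],None,fx=4.8,fy=4.8,interpolation=cv2.INTER_CUBIC))
E
```

```text
[ 0.38522493 -0.36020223  0.28517637] [ 1.79962497e+02 -1.04575310e-02  2.48475054e+01] [ 0.13217103  0.29149903 -0.59884131]
```

View pics/s23f.png

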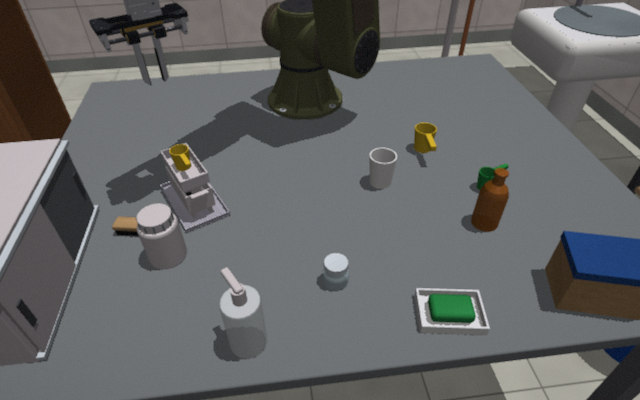

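View pics/d23.png

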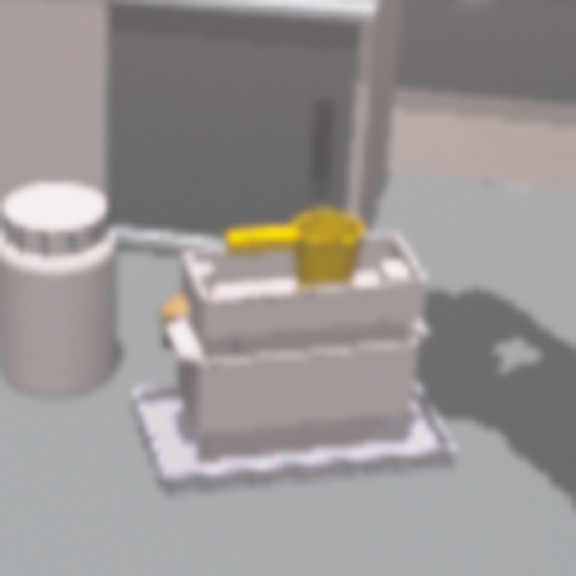

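View pics/w23.png

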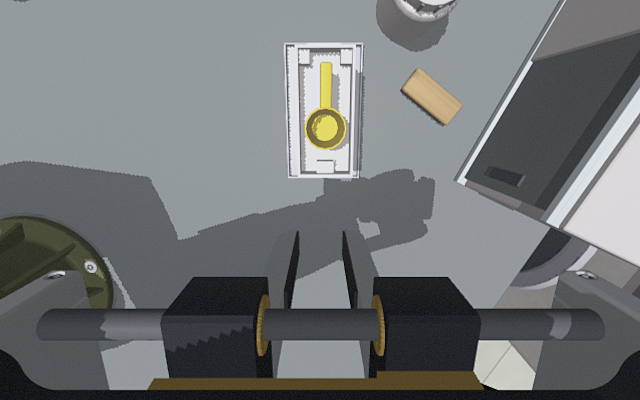

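View pics/s23.png

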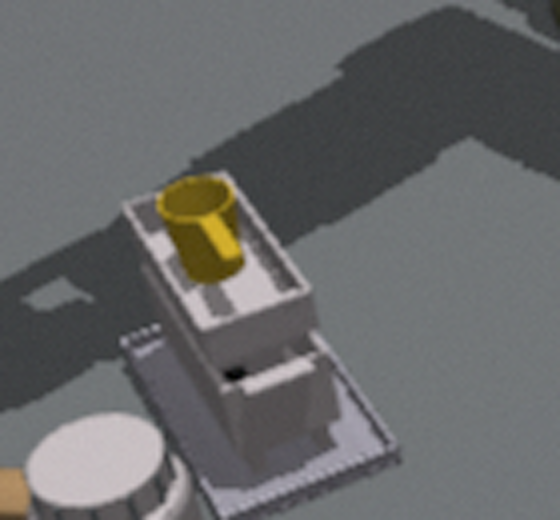

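```bash
python3 - <<'E'
from h import *
print(ctrl.hand_in())
E
```

```text
the job is handed in; nothing more can be done
None
```

The job is done in the order asked and was handed in at about 30 s of the 128 s allowed.

- **Deep tote:** set lengthwise in the tray. The overhead check put it within about 0.5 mm of the tray's centre and parallel to it. A later measurement from a less direct view disagreed with this by up to about 2 mm across the tray.
- **Stopper:** stands knob up in the deep tote, confirmed in the wrist view after release. It touched down at about 21 N for a moment from a small overshoot, which is below the limits.
- **Shallow tote:** turned end for end and standing on the deep one's posts. At the expected stacked height its rim measured 140 mm long, as it should, and the gap between the totes shows in the scene and side views. It sits about 1.5 mm off the tray centre.
- **Scoop:** the small yellow one stands upright in the shallow tote, with its handle along the tote.

The last pictures show the stack standing, and the gripper was clear of it. The bottle, canister, tumbler, jar and nail brush look to be where they started; I compared these by eye only, not by measurement.

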